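# Unfold the crank of the bench lift and raise its platform level with the stand

## Robot

A 6-joint arm with a two-finger parallel gripper is mounted at the origin on the work surface. World frame = base frame: x ahead of the robot, y to its left, z up, the work surface at z = 0. Lengths are in m, angles in rad, forces in N, time in s.
With the tool pointing down it reaches from about 0.425 to 0.95 m from the base axis. Payload 3.5 kg.
Tool frame: the origin (TCP) lies at the very end of the fingers, on their centre line; the grasp point (between the pads) lies 19 mm behind it; y points along the fingers, z is the direction in which the jaws open and shut, and the axes are right-handed (so a half turn about y gives the same grasp; the last joint's range is limited). The gripper opens to 85 mm and grips with 20 to 120 N. Pads are 22 mm wide; open, the fingers measure 114 mm over their backs; the gripper's body (76 mm by 85 mm) begins 54 mm behind the grasp point. The pads swing forward as they close: fully open they stand 13 mm farther back than shut.
Start: joints at [1.047, 0.286, 1.577, -0, 1.279, -0.15], TCP at [0.246, 0.628, 0.231] pointing down, gripper open.
Joint ranges: [-2.77, 2.77], [-0.9, 2.22], [0.21, 2.48], [-1.53, 4.67], [0.24, 2.81], [-2.84, 2.84]. Speed limits (rad/s): [2.79, 2.79, 3.14, 3.14, 3.14, 3.14].

## Interface

Orientations are given as a unit quaternion [x, y, z, w].
In Python, from plant import ctrl gives the robot as it stands. The module is installed in compiled form; this text tells all that it offers.
- The arm moves only by the tool jog_arm, never from a script. Its argument "deltas" is a list of rows, each a list of 3 entries, a list of its own where there are three numbers: the turn, a rotation vector about the tool's x, y, z in rad, then the shift along the tool's x, y, z in m, then the opening, from 0 (shut) to 1 (fully open). In form: [[[wx, wy, wz], [dx, dy, dz], gripper], ...]. A call has 1 to 10 rows; each row is the pose to reach, as a shift and turn from the pose measured when the call began, along the tool's axes at that moment; what a row does not reach only later rows make up. A row lasts 1/12 s, in which the tool goes at most 41.7 mm and 7.16 degrees, less where a joint would pass 70% of its speed; a pose out of reach is approached as far as the arm can. A call with a gripper value outside its range is refused whole. The fingers move at their own pace and stop on an object; "force" is the grip in N (left out, the last holds). Time passes only in rows, so rows that repeat a pose let the fingers close. It gives the time, the measured TCP pose, the force and the opening at its end, in the units of the state.
- ctrl.get_state(): the state, without advancing time (a new reading comes with each control period).
- ctrl.read_camera(name): name is "side" or "top"; returns a dict with "pixels" (384x512x3 uint8, blue, green, red), "range_z" (384x512 float32, m along the optical axis (not along the pixel's ray), 0 where there is no reading), "fx", "fy", "cx", "cy" (pixels), "T" (4x4, takes a point from camera to world coordinates). Camera axes: x right, y up, looking along -z (the intrinsics and any distortion apply to the point x, -y, -z); pixel columns grow to the right and rows downward; lengths in m; the calibration is good to about 2 mm. A picture is of the moment at which its call begins.
- ctrl.sign_off(): hands the job in, once; it reports no verdict.
The state is a dict: "time": time; "qpos": joint angles; "dq": joint speeds; "joint_efforts": joint torques, N m; "eef_pos": TCP position; "tcp_rot": TCP orientation; "contact_force": force on the tool from outside, world axes, zero at the start; "wrist_torque": the same for the moment, N m; "opening": opening from 0.0 (shut) to 1.0 (fully open).
Only numpy, scipy, OpenCV 4.12 (cv2) and the standard library are available. Lean on these libraries where they do the work, as an engineer would, in place of code of your own. Each camera call takes 0.05 s, during which the arm holds its last target.

## Task

The pile of brass ceiling flanges on the little bench lift is to be slid across onto the marble-topped stand beside it. Fold the crank's wooden grip fully out to its working position first, then crank clockwise until the lift's platform is level with the top of the stand. Let go, leaving the grip folded out, and do not disturb the other things on the bench.

Things in the scene. Friction and masses are not known exactly. Their poses are not given: they have to be found in the camera images.
- crank (a joint): Lift's crank, rad; grows clockwise as seen by someone facing the lift's sloping grey face, square to which its axis stands (35 degrees from vertical). A clockwise turn raises the platform 30 mm (4.77 mm per rad). Starts between -0.5 and 0.5; at 0 the steel arm points straight down the slope. Stiff (0.2 to 0.3 N m), stays where left, free for several turns.
- grip_fold (a joint): Hinge of the folding grip at the crank arm's end, rad: 0 = folded flat, lying along the arm and pointing from its end back over the hub; 1.571 = folded fully out (end stop), standing square to the sloping face, parallel to the crank axis. Light friction (0.14 N m) holds it where it is left.
- crank_hub (a point): Point on the crank axis, 36 mm off the sloping face (190 x 170 mm), level with the grip's hinge. z: crank axis, out of the face (up and to the operator); x: from the arm's end to the hub, turning with the crank. The arm below is 18 mm wide, its upper side 21 mm off the face; hub under it 32 mm across, on a collar 48 mm across, 8 mm high.
- grip_hinge (a point): Hinge of the folding grip, at the arm's end, 85 mm from the crank axis and 36 mm off the face; turns with the crank. Same axes as crank_hub. The grip swings in the plane of this point's x and z axes, from +x (folded) to +z (out). The two steel cheeks of the hinge are 24 mm across outside and reach 10 mm above the hinge point.
- grip_mid (a point): Point on the axis of the folding grip, 58 mm from its hinge; its x axis runs along the grip from the hinge to the free end. The grip is a dark wooden sleeve, 24 mm thick and 74 mm long (18 to 92 mm from the hinge), which spins freely on its pin.
- platform_edge (a point): Upper surface of the lift's plywood platform (180 x 170 mm, 12 mm thick), at the middle of the edge next to the stand. The flanges are fixed on the platform. The platform moves only up and down.
- stand_top (a point): Upper surface of the stand's marble top (160 x 150 mm, 24 mm thick), at the middle of its edge next to the platform. Fixed, 170 to 195 mm above the table. The stand is close beside the platform, with a gap of about 10 to 40 mm.
- light_bar (a point): Middle of the underside of a fixed light bar (240 mm long, 40 mm deep, 22 mm thick), 402 mm above the table, crosswise over the upper half of the crank's circle; its axes: y along the bar, x away from the operator. A tool held upright would strike it while cranking past: lean the tool along the crank axis. The mast behind is 435 mm high.

How it is judged:
By the outcome, as a careful person would: the job done as asked, in the order asked, and still so for the second after the job is handed in, with the robot touching nothing.
It also fails if it takes over 67 s, if anything falls off the work surface, if the arm or the gripper's body presses on something with over 40 N, if the wrist force passes 120 N, or if a joint passes its speed limit or range.

## Working session

There is one attempt and no reset: what is moved stays moved. The work goes in short steps, Python scripts to look and compute and a tool call to move; the robot and the scene stay as the last step left them, time stands still between calls to the robot, and variables do not carry over. Pictures are saved under pics/ and viewed, and the job is handed in when it is done.

Besides the shell and the picture viewer there is one more tool, called as name(argument=value, ...) on one line, values as JSON. jog_arm: Moves the arm, as the interface text tells. Its arguments: {"type":"object","properties":{"deltas":{"type":"array","items":{"type":"array"}},"force":{"type":"number"}},"required":["deltas"]}

```bash
ls; mkdir -p pics; python3 - <<'E'
from plant import ctrl
import cv2,numpy as np
print(ctrl.get_state())
for n in ("side","top"):
    c=ctrl.read_camera(n); cv2.imwrite(f"pics/{n}0.png",c["pixels"]); np.savez(f"{n}0.npz",**c)
    print(n,c["fx"],c["fy"],c["cx"],c["cy"],[k for k in c]); print(np.round(c["T"],3))
E
```

```text
pics
{'time': 0.0, 'qpos': array([ 1.04697192e+00,  2.87185976e-01,  1.57815988e+00,  3.49249656e-05,
        1.27859517e+00, -1.50026498e-01]), 'dq': array([-0.00121336, -0.00223937, -0.00146783,  0.00067089,  0.00080307,
        0.00087186]), 'joint_efforts': array([ 1.14814731e-03, -4.05992889e+01, -2.92624176e+01, -1.59520469e-04,
        5.95895035e-03,  4.19934125e-06]), 'eef_pos': array([0.24613254, 0.62782985, 0.2299429 ]), 'tcp_rot': array([ 0.69557118, -0.13167851,  0.13110724, -0.69401181]), 'contact_force': array([ 0.84922929,  0.79647149, -1.04221129]), 'wrist_torque': array([ 0.02191012, -0.01211559,  0.00771678]), 'opening': 1.0016615930630242}
side 428.83086451841143 428.83086451841143 253.21204073901345 192.50151765052632 ['pixels', 'range_z', 'fx', 'fy', 'cx', 'cy', 'T']
[[-0.865 -0.32   0.387  0.898]
 [ 0.502 -0.543  0.673  0.636]
 [-0.005  0.776  0.631  0.893]
 [ 0.     0.     0.     1.   ]]
top 365.67576154887246 365.67576154887246 255.45491236592989 189.838825615944 ['pixels', 'range_z', 'fx', 'fy', 'cx', 'cy', 'T']
[[ 0.008  0.998 -0.069  0.448]
 [-0.999  0.01   0.038 -0.004]
 [ 0.038  0.068  0.997  0.977]
 [ 0.     0.     0.     1.   ]]
```

View pics/side0.png

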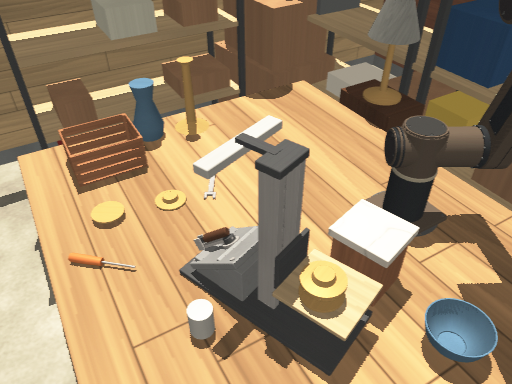

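View pics/top0.png

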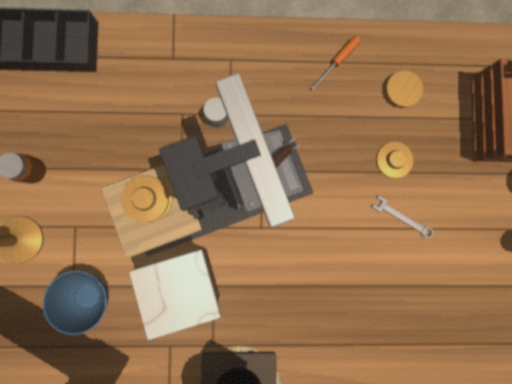

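Side view: the lift's mast stands at about (285,220), the light bar at (240,145), the dark grip at (213,237), the platform with flanges at (325,285) and the marble top at (375,232). In the top view the bar is at (255,150), the grip at (287,150), the platform at (150,210) and the marble at (175,293). Next I'll measure them.

```bash
cat > h.py <<'E'
import numpy as np,cv2
def load(n):
    d=np.load(n+".npz"); return {k:d[k] for k in d}
def cloud(c):
    Z=c["range_z"]; v,u=np.mgrid[:384,:512]
    P=np.stack([(u-c["cx"])/c["fx"]*Z,-(v-c["cy"])/c["fy"]*Z,-Z],-1)
    W=P@c["T"][:3,:3].T+c["T"][:3,3]; W[Z<=0]=np.nan; return W
def plane(p):
    m=p.mean(0);_,s,vt=np.linalg.svd(p-m); n=vt[2]; n=n*np.sign(n[2]); return m,n,np.std((p-m)@n)
def proj(c,X):
    p=(np.asarray(X)-c["T"][:3,3])@c["T"][:3,:3]
    return np.stack([c["cx"]-c["fx"]*p[...,0]/p[...,2],c["cy"]+c["fy"]*p[...,1]/p[...,2]],-1)
def ray(c,uv):
    uv=np.asarray(uv,float); d=np.stack([(uv[...,0]-c["cx"])/c["fx"],-(uv[...,1]-c["cy"])/c["fy"],-np.ones(uv.shape[:-1])],-1)
    return c["T"][:3,3],d@c["T"][:3,:3].T
E
python3 - <<'E'
from h import *
for n in("side0","top0"):
    c=load(n);W=cloud(c);print(n,(c["range_z"]>0).mean())
    # crops enlarged
    if n=="side0": u0,u1,v0,v1=170,330,170,290; pts=dict(table=(120,300),marble=(375,232),plat=(300,290),plat2=(350,305),bar=(240,145),face=(225,265),grip=(213,237))
    else: u0,u1,v0,v1=150,320,60,240; pts=dict(table=(400,300),marble=(175,293),plat=(120,200),plat2=(150,235),bar=(255,150),face=(240,185),grip=(287,150),grip2=(280,157))
    im=c["pixels"][v0:v1,u0:u1]; cv2.imwrite(f"pics/{n}crop.png",cv2.resize(im,None,fx=4 if n=="side0" else 3.3,fy=4 if n=="side0" else 3.3,interpolation=cv2.INTER_CUBIC))
    for k,(u,v) in pts.items(): print(k,np.round(np.nanmedian(W[v-1:v+2,u-1:u+2].reshape(-1,3),0),4))
E
```

```text
side0 0.9948628743489584
table [ 8.569e-01 -1.131e-01  3.000e-04]
marble [0.2895 0.1512 0.1823]
plat [0.5202 0.1785 0.1452]
plat2 [0.448  0.2592 0.1384]
bar [ 0.5592 -0.0049  0.4263]
face [0.6215 0.02   0.1298]
grip [ 0.5998 -0.0908  0.1147]
top0 0.9958648681640625
table [ 0.225  -0.4282  0.0011]
marble [0.2812 0.135  0.1822]
plat [0.4791 0.2709 0.1402]
plat2 [0.4009 0.2012 0.1392]
bar [ 0.5442 -0.0233  0.438 ]
face [ 5.151e-01 -2.000e-04  1.529e-01]
grip [ 0.6033 -0.1113  0.1154]
grip2 [ 0.5834 -0.0927  0.1319]
```

```bash
ls pics
```

```text
side0.png
side0crop.png
top0.png
top0crop.png
```

View pics/side0crop.png

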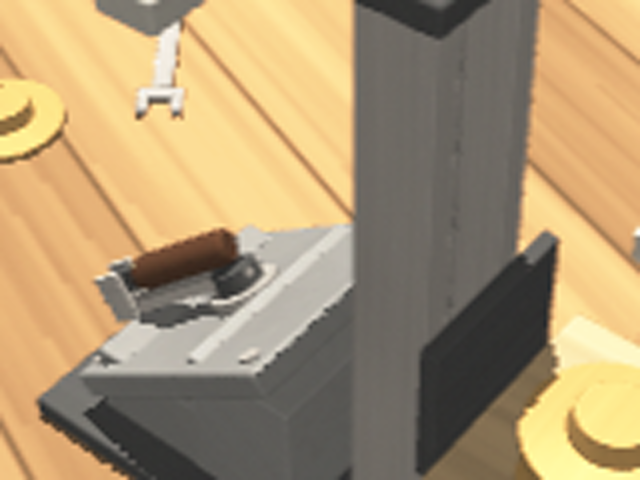

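View pics/top0crop.png

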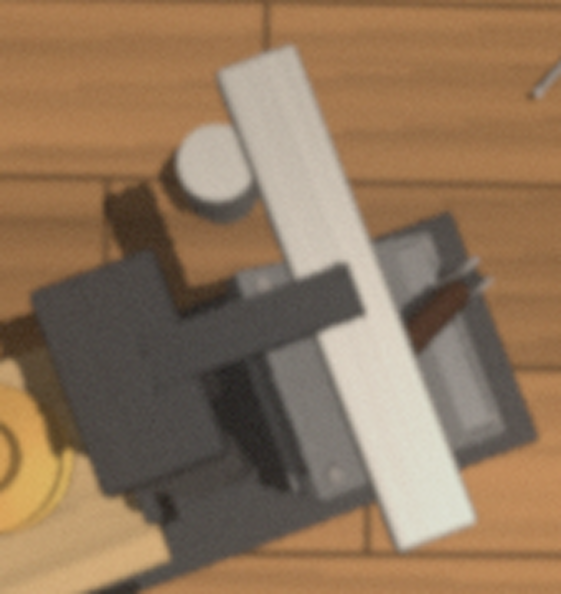

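```bash
python3 - <<'E'
from h import *
from scipy.spatial import cKDTree
S=load("side0");T=load("top0");WS=cloud(S);WT=cloud(T)
def hsv(c): return cv2.cvtColor(c["pixels"],cv2.COLOR_BGR2HSV)
# bar axis from top mask
W=WT; m=(W[...,2]>0.40)&(W[...,2]<0.46)&(hsv(T)[...,2]>150)
p=W[m]; (cx,cy),(a,b),th=cv2.minAreaRect(np.float32(p[:,:2]*1000)); box=cv2.boxPoints(((cx,cy),(a,b),th)); print("bar",cx,cy,a,b,th,np.median(p[:,2]),m.sum());print(box)
# face: points in region near crank, iterative plane fit with tilt 35
for n,W in(("S",WS),("T",WT)):
    q=W.reshape(-1,3); sel=(q[:,0]>.46)&(q[:,0]<.70)&(q[:,1]>-.18)&(q[:,1]<.08)&(q[:,2]>.04)&(q[:,2]<.22); q=q[sel]
    rng=np.random.default_rng(0);best=None
    for _ in range(2000):
        t=q[rng.choice(len(q),3,False)]; nn=np.cross(t[1]-t[0],t[2]-t[0]); nn/=np.linalg.norm(nn)+1e-12; nn*=np.sign(nn[2])
        if abs(np.degrees(np.arccos(np.clip(nn[2],-1,1)))-35)>4: continue
        i=np.abs((q-t[0])@nn)<.002
        if best is None or i.sum()>best.sum(): best=i
    mm,nn,s=plane(q[best]); print(n,best.sum(),mm.round(4),nn.round(4),s, np.degrees(np.arccos(nn[2])), np.degrees(np.arctan2(nn[1],nn[0])))
    u=np.array([nn[0],nn[1]]);u/=np.linalg.norm(u)
    ex=np.cross([0,0,1],nn);ex/=np.linalg.norm(ex);ey=np.cross(nn,ex)
    f=np.c_[(q[best]-mm)@ex,(q[best]-mm)@ey]*1000; print(" extents",np.percentile(f,[0,1,99,100],axis=0).round(1)); r=cv2.minAreaRect(np.float32(f)); print(r)
for n,c,W in(("S",S,WS),("T",T,WT)):
    h=hsv(c); m=(W[...,0]>.5)&(W[...,0]<.68)&(W[...,1]<-.02)&(W[...,1]>-.18)&(W[...,2]>.08)&(h[...,0]<15)&(h[...,1]>90)&(h[...,2]<130)
    k,l,st,ce=cv2.connectedComponentsWithStats(m.astype(np.uint8)); j=1+np.argmax(st[1:,4]); m=l==j
    p=W[m]; mu=np.median(p,0); _,s,vt=np.linalg.svd(p-p.mean(0)); print(n,"grip",m.sum(),st[j],mu.round(4),vt[0].round(3),np.ptp((p-mu)@vt[0]))
for n,W in(("S",WS),("T",WT)):
  q=W.reshape(-1,3)
  for nm,b in(("marble",(.2,.4,.03,.24,.170,.197)),("plat",(.35,.56,.11,.32,.125,.155))):
    s=q[(q[:,0]>b[0])&(q[:,0]<b[1])&(q[:,1]>b[2])&(q[:,1]<b[3])&(q[:,2]>b[4])&(q[:,2]<b[5])]
    z=np.histogram(s[:,2],40);k=np.argmax(z[0]);s=s[abs(s[:,2]-z[1][k])<.004]; mm,nn,sd=plane(s);print(n,nm,len(s),mm.round(4),nn.round(3),sd); print(cv2.minAreaRect(np.float32(s[:,:2]*1000)))
E
```

```text
bar 548.8023681640625 -22.963382720947266 239.7991485595703 39.46453094482422 21.32114601135254 0.427244022985923 3659
[[429.9345    -48.176544 ]
 [444.28363   -84.94001  ]
 [667.6702      2.2497787]
 [653.3211     39.013245 ]]
S 980 [ 0.5756 -0.0326  0.1145] [ 0.2096 -0.531   0.8211] 0.0008068193519288231 34.80790072669289 -68.46223140534634
 extents [[-104.4 -118.5]
 [ -99.8 -101.5]
 [  62.2  151.6]
 [  64.5  168.3]]
((-0.08506011962890625, 25.284873962402344), (257.56011962890625, 182.4115447998047), 76.69140625)
T 1274 [ 0.5475 -0.0492  0.1123] [ 0.2061 -0.5334  0.8204] 0.0009965913901734522 34.87687188299243 -68.8782574629464
 extents [[ -73.8 -113.4]
 [ -71.7 -111.4]
 [  93.6   76.4]
 [  95.1  179.7]]
((10.520553588867188, 33.32294464111328), (168.44606018066406, 293.1201477050781), 0.19440864026546478)
S grip 210 [203 228  26  14 210] [ 0.5915 -0.0888  0.1222] [ 0.669 -0.554 -0.496] 0.07232106531362698
T grip 159 [274 146  18  19 159] [ 0.5914 -0.0982  0.126 ] [-0.624  0.576  0.528] 0.06972835969592192
S marble 2937 [0.2847 0.1424 0.1819] [0.002 0.001 1.   ] 0.0013568858719973198
((280.0480041503906, 137.57437133789062), (153.19216918945312, 160.4193572998047), 16.729963302612305)
S plat 3138 [0.4645 0.2235 0.1384] [ 0. -0.  1.] 0.0014229892239441273
((454.7762451171875, 212.3582000732422), (209.82070922851562, 204.36753845214844), 0.21759788691997528)
T marble 5329 [0.2812 0.1354 0.1829] [ 0. -0.  1.] 0.0013654651062854951
((279.84429931640625, 136.02392578125), (150.18484497070312, 159.77615356445312), 16.925674438476562)
T plat 3276 [0.4394 0.211  0.1395] [-0.  0.  1.] 0.0014001780860599484
((460.3408508300781, 204.74575805664062), (170.0460968017578, 172.37399291992188), 21.300153732299805)
```

```bash
cat >> h.py <<'E'
az=np.radians(-68.7)
n=np.array([np.sin(np.radians(35))*np.cos(az),np.sin(np.radians(35))*np.sin(az),np.cos(np.radians(35))])
ex=np.cross([0,0,1],n);ex/=np.linalg.norm(ex);ey=np.cross(n,ex)
E
python3 - <<'E'
from h import *
S=load("side0");T=load("top0");WS=cloud(S);WT=cloud(T)
d=np.mean([[.5756,-.0326,.1145]@n,[.5475,-.0492,.1123]@n]); print("d",[.5756,-.0326,.1145]@n,[.5475,-.0492,.1123]@n)
def F(P): P=np.asarray(P); return np.stack([P@ex,P@ey,P@n-d],-1)*1000
for nm,c,W in(("S",S,WS),("T",T,WT)):
    h=cv2.cvtColor(c["pixels"],cv2.COLOR_BGR2HSV); m=(W[...,0]>.5)&(W[...,0]<.68)&(W[...,1]<-.02)&(W[...,1]>-.18)&(W[...,2]>.08)&(h[...,0]<15)&(h[...,1]>90)&(h[...,2]<130)
    k,l,st,ce=cv2.connectedComponentsWithStats(m.astype(np.uint8)); m=l==1+np.argmax(st[1:,4])
    v,u=np.nonzero(m); r=cv2.minAreaRect(np.float32(np.c_[u,v])); bx=cv2.boxPoints(r); print(r)
    e=[np.linalg.norm(bx[0]-bx[1]),np.linalg.norm(bx[1]-bx[2])]
    ends=((bx[0]+bx[1])/2,(bx[2]+bx[3])/2) if e[0]<e[1] else ((bx[1]+bx[2])/2,(bx[3]+bx[0])/2)
    for q in ends:
        o,dr=ray(c,q); t=(d+.036-o@n)/(dr@n); print(nm,"end",q,F(o+t*dr).round(1),(o+t*dr).round(4))
    print("pts med",np.median(F(W[m]),0).round(1), np.percentile(F(W[m]),[2,98],axis=0).round(1))
    # other points above face in crank area
    f=F(W); 
    mm=(f[...,2]>3)&(f[...,2]<60)&(abs(f[...,0]-503)<90)&(W[...,2]>.05)&(W[...,2]<.2)&(f[...,1]>-130)&(f[...,1]<150)&~m
    for lo,hi in((4,10),(18,24),(24,50)):
        q=f[mm&(f[...,2]>lo)&(f[...,2]<hi)]; print(lo,hi,len(q),np.percentile(q,[2,50,98],axis=0).round(0).tolist() if len(q) else '')
    g=(abs(f[...,2])<2)&(abs(f[...,0]-503)<84); print("face ey range",np.percentile(f[g][:,1],[0.5,2,98,99.5]).round(1))
E
```

```text
d 0.23114183355847437 0.2323559739567437
((215.460205078125, 234.3646240234375), (8.521422386169434, 25.959300994873047), 73.61045837402344)
S end [227.91243 230.70221] [ 501.2 -144.5   36. ] [ 0.5657 -0.0713  0.1365]
S end [203.00798 238.02704] [ 527.7 -225.4   36. ] [ 0.6145 -0.1234  0.09  ]
pts med [ 519.5 -173.7   39.2] [[ 499.1 -208.3   27.9]
 [ 535.5 -145.7   47.2]]
4 10 28 [[443.0, -130.0, 4.0], [533.0, -128.0, 5.0], [572.0, 8.0, 9.0]]
18 24 0 
24 50 0 
face ey range [-334.5 -331.7   45.9   53.1]
((282.2500305175781, 154.25001525878906), (7.77817440032959, 22.62741470336914), 45.0)
T end [290.25003 146.25002] [ 530.6 -225.6   36. ] [ 0.6173 -0.1225  0.09  ]
T end [274.25003 162.25002] [ 503.4 -156.4   36. ] [ 0.5713 -0.0796  0.1296]
pts med [ 515.2 -178.3   47.3] [[ 498.5 -211.1   42.8]
 [ 530.6 -149.5   49.7]]
4 10 15 [[429.0, -83.0, 4.0], [457.0, -73.0, 5.0], [576.0, 3.0, 9.0]]
18 24 0 
24 50 0 
face ey range [-333.6 -331.5  -60.7  -50. ]
```

```bash
cat >> h.py <<'E'
from scipy.spatial.transform import Rotation as R
d=.2318
def W_(s,y,h): return (s*ex+y*ey)/1000+(d+h/1000)*n
HUB=(503.,-155.)
def pt(phi,r,h):  # r mm from axis along the arm dir, crank angle phi
    return W_(HUB[0]-r*np.sin(phi),HUB[1]-r*np.cos(phi),h)
def rot(phi,sgn):
    X=np.sin(phi)*ex+np.cos(phi)*ey; Y=np.cross(n,X)*sgn
    y=-n; return np.c_[np.cross(y,Y),y,Y]
def delta(st,p,Rt):
    R0=R.from_quat(st["tcp_rot"]).as_matrix()
    return R.from_matrix(R0.T@Rt).as_rotvec(),R0.T@(np.asarray(p)-st["eef_pos"])
E
python3 - <<'E'
from h import *
from plant import ctrl
st=ctrl.get_state(); print(R.from_quat(st["tcp_rot"]).as_matrix().round(3))
print("hub",pt(0,0,36),"hinge",pt(-.4,85,36))
for s in(1,-1):
    Rt=rot(-.4,s); print(s,Rt.round(3)); print("grasp TCP",pt(-.4,25,22).round(4),"pre",pt(-.4,25,130).round(4))
    print(delta(st,pt(-.4,25,130),Rt))
S=load("side0");T=load("top0")
for nm,c in(("side0",S),("top0",T)):
    im=c["pixels"].copy()
    for P in(pt(-.4,0,36),pt(-.4,85,36),pt(-.4,-7,36),pt(-.4,67,36)): 
        q=proj(c,P); print(nm,q.round(1)); cv2.circle(im,tuple(np.int32(q.round())),1,(0,255,0),-1)
    a=(170,190) if nm=="side0" else (230,110); cv2.imwrite(f"pics/{nm}chk.png",cv2.resize(im[a[1]:a[1]+90,a[0]:a[0]+100],None,fx=6,fy=6))
E
```

```text
[[ 0.931 -0.001  0.365]
 [-0.365 -0.002  0.931]
 [-0.    -1.    -0.002]]
hub [ 0.57055893 -0.07869142  0.13046457] hinge [ 0.6246943  -0.12641841  0.08555916]
1 [[-0.637 -0.208 -0.742]
 [ 0.561  0.534 -0.632]
 [ 0.528 -0.819 -0.223]]
grasp TCP [ 0.5836 -0.0852  0.1058] pre [ 0.6061 -0.143   0.1943]
(array([ 0.68755895, -2.60415633, -0.48595976]), array([ 0.61654605,  0.03686972, -0.58611828]))
-1 [[ 0.637 -0.208  0.742]
 [-0.561  0.534  0.632]
 [-0.528 -0.819  0.223]]
grasp TCP [ 0.5836 -0.0852  0.1058] pre [ 0.6061 -0.143   0.1943]
(array([0.35596836, 0.41130754, 0.50364095]), array([ 0.61654605,  0.03686972, -0.58611828]))
side0 [225.  231.3]
side0 [199.1 239.9]
side0 [227.2 230.6]
side0 [204.5 238.2]
top0 [273.9 162.5]
top0 [291.6 143.7]
top0 [272.3 164.2]
top0 [288.  147.5]
```

View pics/side0chk.png

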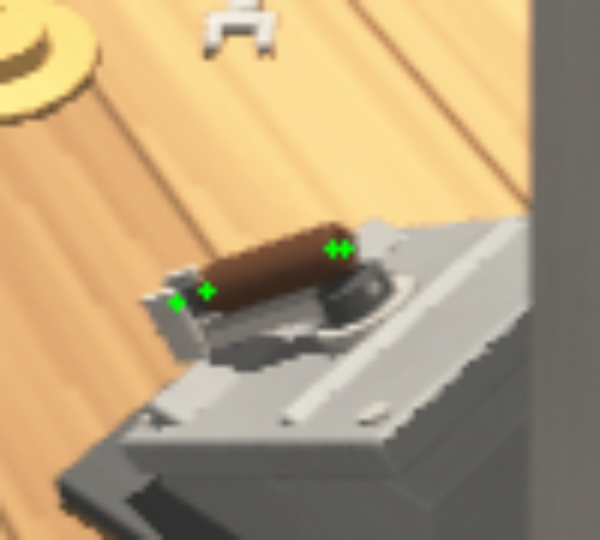

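View pics/top0chk.png

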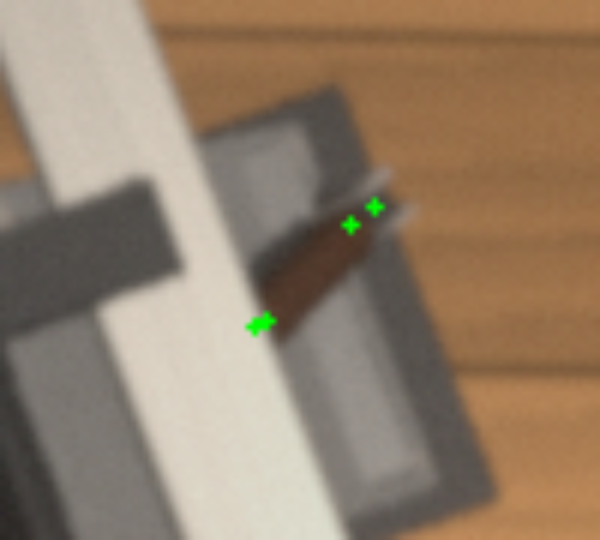

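jog_arm(deltas=[[[0,0,0],[0,-0.04,0],1],[[0,0,0],[0,-0.08,0],1],[[0,0,0],[0,-0.12,0],1],[[0,0,0],[0,-0.16,0],1],[[0,0,0],[0.01,-0.2,-0.01],1],[[0,0,0],[0.02,-0.235,-0.02],1],[[0,0,0],[0.04,-0.27,-0.04],1],[[0,0,0],[0.06,-0.3,-0.06],1],[[0,0,0],[0.08,-0.32,-0.08],1],[[0,0,0],[0.105,-0.33,-0.105],1]])

```text
time: 0.93
eef_pos: [0.3059, 0.4916, 0.5641]
tcp_rot: [-0.694, 0.13, -0.132, 0.696]
contact_force: [0.7, 0.1, 1.1]
opening: 1.002
```

jog_arm(deltas=[[[0,0,0],[0.028,0,-0.028],1],[[0,0,0],[0.056,0,-0.056],1],[[0,0,0],[0.085,0,-0.084],1],[[0,0,0],[0.113,0,-0.111],1],[[0,0,0],[0.142,0,-0.139],1],[[0,0,0],[0.17,0,-0.166],1],[[0,0,0],[0.199,0,-0.193],1],[[0,0,0],[0.228,0,-0.22],1],[[0,0,0],[0.257,0,-0.248],1],[[0,0,0],[0.285,0,-0.275],1]])

```text
time: 1.77
eef_pos: [0.4716, 0.1298, 0.5633]
tcp_rot: [-0.694, 0.13, -0.131, 0.696]
contact_force: [-0.3, 1.2, 0.1]
opening: 0.999
```

jog_arm(deltas=[[[0,0,0],[0.028,0,-0.028],1],[[0,0,0],[0.056,0,-0.056],1],[[0,0,0],[0.085,0,-0.084],1],[[0,0,0],[0.113,0,-0.111],1],[[0,0,0],[0.142,0,-0.139],1],[[0,0,0],[0.17,0,-0.166],1],[[0,0,0],[0.199,0,-0.193],1],[[0,0,0],[0.228,0,-0.22],1],[[0,0,0],[0.257,0,-0.248],1],[[0,0,0],[0.285,0,-0.275],1]])

```text
time: 2.6
eef_pos: [0.6375, -0.2321, 0.5618]
tcp_rot: [-0.694, 0.131, -0.131, 0.696]
contact_force: [0.8, 0.7, -0.5]
opening: 1.003
```

```bash
python3 - <<'E'
from h import *
from plant import ctrl
st=ctrl.get_state(); print(st["eef_pos"],st["qpos"].round(2))
for h in(300,150): print(h,pt(-.4,25,h).round(3),[x.round(3) for x in delta(st,pt(-.4,25,h),rot(-.4,-1))])
E
```

```text
[ 0.63750808 -0.23210882  0.56182924] [-0.5   0.27  1.02  0.    1.86 -1.7 ]
300 [ 0.641 -0.234  0.334] [array([0.351, 0.413, 0.502]), array([ 0.004,  0.228, -0.001])]
150 [ 0.61  -0.154  0.211] [array([0.351, 0.413, 0.502]), array([-0.054,  0.351,  0.062])]
```

jog_arm(deltas=[[[0.04,0.046,0.056],[0,0.01,0],1],[[0.08,0.092,0.112],[0,0.03,0],1],[[0.12,0.138,0.168],[0,0.055,0],1],[[0.16,0.184,0.224],[0,0.08,0],1],[[0.2,0.23,0.28],[0,0.11,0],1],[[0.24,0.276,0.336],[0.001,0.14,0],1],[[0.28,0.322,0.392],[0.002,0.17,0],1],[[0.32,0.368,0.448],[0.003,0.2,0],1],[[0.351,0.413,0.502],[0.004,0.228,0],1],[[0.351,0.413,0.502],[0.004,0.228,0],1]])

```text
time: 3.43
eef_pos: [0.6392, -0.2334, 0.3225]
tcp_rot: [-0.466, 0.418, -0.11, 0.772]
contact_force: [-0.1, -0.3, -3.2]
opening: 1.0
```

```bash
python3 - <<'E'
from h import *
from plant import ctrl
for nm in("side","top"):
    c=ctrl.read_camera(nm); cv2.imwrite(f"pics/{nm}1.png",c["pixels"]); np.savez(nm+"1",**c)
st=ctrl.get_state(); print(st["eef_pos"],st["qpos"].round(2))
for h in(100,70,22): print(h,[x.round(4) for x in delta(st,pt(-.4,25,h),rot(-.4,-1))])
E
```

```text
[ 0.64092186 -0.23296897  0.33161287] [-0.62  0.5   1.2   0.35  1.95 -1.34]
100 [array([ 0.001 , -0.0004, -0.0038]), array([0.0006, 0.1979, 0.0005])]
70 [array([ 0.001 , -0.0004, -0.0038]), array([0.0007, 0.2279, 0.0005])]
22 [array([ 0.001 , -0.0004, -0.0038]), array([0.0009, 0.2759, 0.0006])]
```

View pics/side1.png

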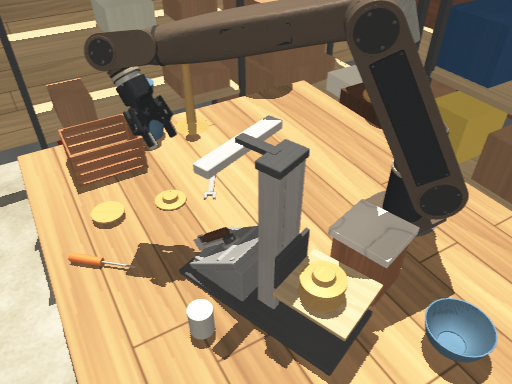

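View pics/top1.png

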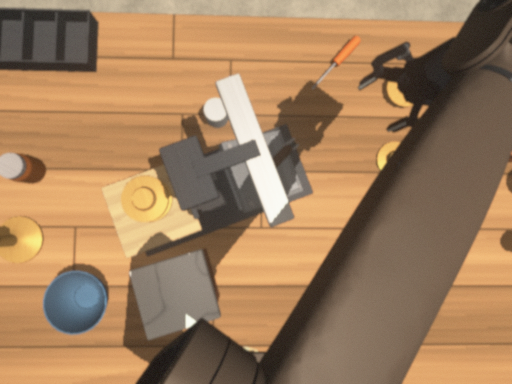

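The gripper now leans along the crank axis above the lift (side, fingers at (150,120)) and the scene is undisturbed. I'll descend along the axis.

jog_arm(deltas=[[[0,0,0],[0,0.02,0],1],[[0,0,0],[0,0.045,0],1],[[0,0,0],[0,0.07,0],1],[[0,0,0],[0,0.095,0],1],[[0,0,0],[0,0.12,0],1],[[0,0,0],[0,0.145,0],1],[[0,0,0],[0,0.17,0],1],[[0,0,0],[0,0.19,0],1],[[0,0,0],[0.001,0.2,0],1],[[0,0,0],[0.001,0.2,0],1]])

```text
time: 4.37
eef_pos: [0.5995, -0.1251, 0.1687]
tcp_rot: [-0.469, 0.41, -0.112, 0.774]
contact_force: [0.6, 0.1, -0.9]
opening: 1.003
```

```bash
python3 - <<'E'
from h import *
from plant import ctrl
for nm in("side","top"):
    c=ctrl.read_camera(nm); cv2.imwrite(f"pics/{nm}2.png",c["pixels"]); np.savez(nm+"2",**c)
st=ctrl.get_state(); print(st["eef_pos"],st["qpos"].round(2))
for h in(22,): print(h,[x.round(4) for x in delta(st,pt(-.4,25,h),rot(-.4,-1))])
im=cv2.imread("pics/side2.png")[90:290,90:290]; im2=cv2.imread("pics/top2.png")[60:260,220:420]
cv2.imwrite("pics/c2.png",cv2.resize(np.hstack([im,im2]),None,fx=2,fy=2,interpolation=cv2.INTER_CUBIC))
E
```

```text
[ 0.60064862 -0.12690649  0.17029144] [-0.52  0.44  1.58  0.37  1.62 -1.37]
22 [array([0.0007, 0.0022, 0.0004]), array([-0.0002,  0.0787, -0.0007])]
```

View pics/c2.png

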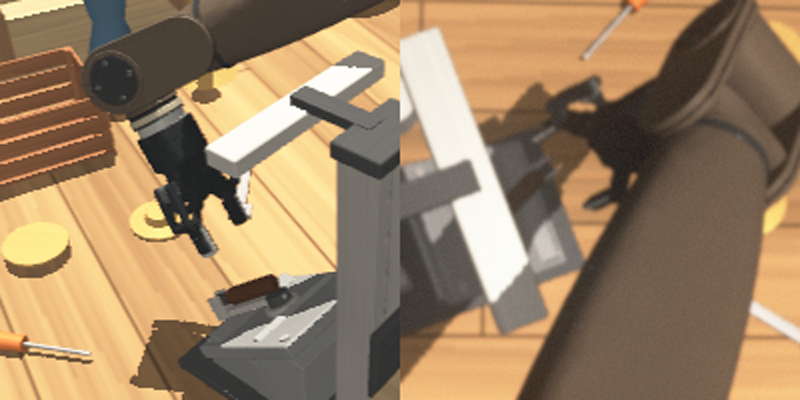

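```bash
python3 - <<'E'
from h import *
for nm in("side2","top2"):
    c=load(nm);W=cloud(c);p=W.reshape(-1,3)
    s=(p[:,2]>.25)&(p[:,1]<.1)&(p[:,0]<.8)&(p[:,2]<.95)
    c=np.array([.5488,-.023]); a=np.array([.9317,.3632]);b=np.array([-.3632,.9317])
    q=p[s]; L=(q[:,:2]-c)@a; D=(q[:,:2]-c)@b
    # exclude bar+ mast
    k=~((abs(L)<.125)&(D>-.024)&(q[:,2]<.44)); q=q[k];L=L[k];D=D[k]
    for lo in np.arange(-.2,.14,.04):
        m=(L>lo)&(L<lo+.04)&(D<.1)
        if m.sum(): print(nm,"L",lo.round(2),"D max",D[m].max().round(3),"z range",q[m,2].min().round(3),q[m,2].max().round(3), "z at Dmax",q[m][np.argmax(D[m]),2].round(3), "zmin where D>-.06", (q[m&(D>-.06),2].min().round(3) if (m&(D>-.06)).any() else None))
E
```

```text
side2 L -0.2 D max 0.092 z range 0.504 0.624 z at Dmax 0.591 zmin where D>-.06 0.504
side2 L -0.16 D max 0.042 z range 0.466 0.59 z at Dmax 0.548 zmin where D>-.06 0.466
side2 L -0.12 D max -0.008 z range 0.433 0.557 z at Dmax 0.51 zmin where D>-.06 0.444
side2 L -0.08 D max -0.059 z range 0.391 0.518 z at Dmax 0.492 zmin where D>-.06 0.492
side2 L -0.04 D max -0.118 z range 0.25 0.473 z at Dmax 0.441 zmin where D>-.06 None
side2 L 0.0 D max -0.132 z range 0.25 0.464 z at Dmax 0.254 zmin where D>-.06 None
side2 L 0.04 D max -0.122 z range 0.25 0.434 z at Dmax 0.252 zmin where D>-.06 None
side2 L 0.08 D max -0.147 z range 0.252 0.252 z at Dmax 0.252 zmin where D>-.06 None
top2 L -0.2 D max 0.09 z range 0.524 0.625 z at Dmax 0.587 zmin where D>-.06 0.524
top2 L -0.16 D max 0.04 z range 0.494 0.592 z at Dmax 0.578 zmin where D>-.06 0.494
top2 L -0.12 D max -0.01 z range 0.424 0.557 z at Dmax 0.529 zmin where D>-.06 0.465
top2 L -0.08 D max -0.064 z range 0.382 0.52 z at Dmax 0.481 zmin where D>-.06 None
top2 L -0.04 D max 0.048 z range 0.25 0.477 z at Dmax 0.44 zmin where D>-.06 0.44
top2 L 0.0 D max 0.084 z range 0.25 0.465 z at Dmax 0.44 zmin where D>-.06 0.44
top2 L 0.04 D max -0.122 z range 0.25 0.438 z at Dmax 0.25 zmin where D>-.06 None
```

The forearm is offset to the left and is close to the bar's near end, so I'll fit a simple kinematic model to the logged poses and check clearances before going lower.

```bash
cat > kin.py <<'E'
import numpy as np
from scipy.spatial.transform import Rotation as R
from scipy.optimize import least_squares
P0=None
def fk(q,prm,full=False):
    off,h,l1,l2,lt,s4,s6,g=prm[:8]
    r1=R.from_euler('z',q[0]); a=r1.apply([0,off,h]); r2=r1*R.from_euler('y',q[1]); e=a+r2.apply([0,0,l1])
    r3=r2*R.from_euler('y',q[2]); w=e+r3.apply([0,0,l2]); r4=r3*R.from_euler('z',s4*q[3])*R.from_euler('y',q[4])
    t=w+r4.apply([0,0,lt]); r6=r4*R.from_euler('z',s6*q[5]+g)
    # tool y along r6 z ; tool x,z in plane
    Rt=r6.as_matrix()@np.array([[1,0,0],[0,0,-1],[0,1,0]]).T
    Rt=np.c_[r6.as_matrix()[:,0],r6.as_matrix()[:,2],-r6.as_matrix()[:,1]]
    return (t,Rt,a,e,w) if full else (t,Rt)
E
python3 - <<'E'
from kin import *
from plant import ctrl
st=ctrl.get_state()
D=[([1.04697192e+00,2.87185976e-01,1.57815988e+00,3.49249656e-05,1.27859517e+00,-1.50026498e-01],[0.24613254,0.62782985,0.2299429],[0.69557118,-0.13167851,0.13110724,-0.69401181]),
(st["qpos"],st["eef_pos"],st["tcp_rot"]),
([-0.5,.27,1.02,0,1.86,-1.7],[0.63750808,-0.23210882,0.56182924],[-0.694,0.131,-0.131,0.696]),
([-.62,.5,1.2,.35,1.95,-1.34],[0.64092186,-0.23296897,0.33161287],[-0.466,0.418,-0.11,0.772])]
w=[1,1,.1,.1]
best=None
for s4 in(1,-1):
  for s6 in(1,-1):
    for g0 in(0,1.57,3.14,-1.57):
      def f(p):
        o=[]
        for (q,t,r),k in zip(D,w):
            a,b=fk(q,[*p[:5],s4,s6,p[5]]); o+=list(k*(a-t)*5)+list(k*(b-R.from_quat(r).as_matrix()).ravel())
        return np.array(o)
      s=least_squares(f,[.1,.3,.45,.45,.25,g0])
      if best is None or s.cost<best[0]: best=(s.cost,[*s.x[:5],s4,s6,s.x[5]])
print(best)
np.save("prm.npy",best[1])
for q,t,r in D:
    a,b,_,e,ww=fk(q,best[1],True); print((a-t).round(4),np.abs(b-R.from_quat(r).as_matrix()).max().round(4),"elbow",e.round(3),"wrist",ww.round(3))
E
```

```text
(np.float64(2.6018037732027098e-05), [np.float64(0.10096137953907779), np.float64(0.24190981461992322), np.float64(0.4207147717304949), np.float64(0.5730132637211689), np.float64(0.24905431579630685), 1, 1, np.float64(-1.5707630477949084)])
[0.     0.0002 0.    ] 0.0 elbow [-0.028  0.154  0.645] wrist [0.246 0.629 0.479]
[ 0. -0. -0.] 0.0 elbow [ 0.205 -0.002  0.623] wrist [ 0.653 -0.26   0.374]
[-0.0093  0.004  -0.0047] 0.0079 elbow [0.147 0.035 0.647] wrist [ 0.63  -0.229  0.806]
[-0.0067  0.0017  0.002 ] 0.0145 elbow [ 0.223 -0.035  0.611] wrist [ 0.685 -0.365  0.537]
```

```bash
cat > ik.py <<'E'
from h import *
from kin import fk
from scipy.optimize import least_squares
prm=np.load("prm.npy")
lo=np.array([-2.77,-.9,.21,-1.53,.24,-2.84]);hi=np.array([2.77,2.22,2.48,4.67,2.81,2.84])
def ik(p,Rt,q0):
    f=lambda q:(lambda a:np.r_[(a[0]-p)*3,(a[1]-Rt).ravel()])(fk(q,prm))
    s=least_squares(f,np.clip(q0,lo+1e-3,hi-1e-3),bounds=(lo,hi)); return s.x,np.sqrt(2*s.cost)
bc=np.array([.5488,-.023,.4145]); Rb=np.c_[[.9317,.3632,0],[-.3632,.9317,0],[0,0,1]]; hb=np.array([.12,.02,.0115])
def boxd(P,c=bc,Rm=Rb,hh=hb):
    q=(P-c)@Rm; return np.linalg.norm(np.maximum(abs(q)-hh,0),axis=-1)
def clr(q):
    t,Rt,a,e,w=fk(q,prm,True); k=np.linspace(0,1,60)[:,None]
    return boxd(e+k*(w-e)).min(), boxd(w+k*(t-w)).min()
def tool(phi,sgn,al,be):
    A=R.from_rotvec(al*ex)*R.from_rotvec(be*ey)
    return A.as_matrix()@rot(phi,sgn)
E
python3 - <<'E'
from ik import *
q0=np.array([-.52,.44,1.58,.37,1.62,-1.37])
print("now",clr(q0))
for al in(-10,0,10,20,30):
  for be in(-40,-20,0,20,40):
    Rt=tool(-.4,-1,np.radians(al),np.radians(be)); out=[]
    tip=lambda P,h: P
    # grasp point fixed = grip axis pt; TCP = grasp+19mm*tooly
    q,e=ik(pt(-.4,25,38)+.019*Rt[:,1],Rt,q0); o=["g e%.3f F%.3f T%.3f"%((e,)+clr(q))]
    mF=mT=9;em=0;lim=9;mx=0
    qq=q
    for ph in np.arange(-.4,6,.4):
        qq,e=ik(pt(ph,85,94)+.019*Rt[:,1],Rt,qq); c=clr(qq); mF=min(mF,c[0]);mT=min(mT,c[1]);em=max(em,e);lim=min(lim,(qq-lo).min(),(hi-qq).min())
    print(al,be,o[0],"circle e%.3f F%.3f T%.3f lim%.2f"%(em,mF,mT,lim))
E
```

```text
now (np.float64(0.08289671343953944), np.float64(0.21054435577751307))
-10 -40 g e0.000 F0.092 T0.184 circle e0.000 F0.038 T0.078 lim0.25
-10 -20 g e0.000 F0.053 T0.175 circle e0.000 F0.048 T0.078 lim0.41
-10 0 g e0.000 F0.028 T0.174 circle e0.000 F0.059 T0.078 lim0.57
-10 20 g e0.000 F0.017 T0.175 circle e0.000 F0.044 T0.078 lim0.71
-10 40 g e0.000 F0.000 T0.187 circle e0.000 F0.010 T0.079 lim0.81
0 -40 g e0.000 F0.101 T0.214 circle e0.000 F0.051 T0.104 lim0.29
0 -20 g e0.000 F0.067 T0.212 circle e0.000 F0.053 T0.104 lim0.46
0 0 g e0.000 F0.039 T0.212 circle e0.000 F0.062 T0.104 lim0.62
0 20 g e0.000 F0.024 T0.212 circle e0.000 F0.044 T0.104 lim0.75
0 40 g e0.000 F0.000 T0.216 circle e0.000 F0.009 T0.104 lim0.72
10 -40 g e0.000 F0.109 T0.243 circle e0.000 F0.062 T0.127 lim0.32
10 -20 g e0.000 F0.079 T0.243 circle e0.000 F0.057 T0.127 lim0.50
10 0 g e0.000 F0.048 T0.243 circle e0.000 F0.060 T0.127 lim0.66
10 20 g e0.000 F0.026 T0.243 circle e0.000 F0.040 T0.127 lim0.79
10 40 g e0.000 F0.000 T0.244 circle e0.000 F0.004 T0.127 lim0.62
20 -40 g e0.000 F0.116 T0.267 circle e0.000 F0.070 T0.146 lim0.35
20 -20 g e0.000 F0.087 T0.267 circle e0.000 F0.060 T0.147 lim0.53
20 0 g e0.000 F0.056 T0.267 circle e0.000 F0.055 T0.146 lim0.69
20 20 g e0.000 F0.025 T0.267 circle e0.000 F0.032 T0.146 lim0.73
20 40 g e0.000 F0.000 T0.267 circle e0.000 F0.000 T0.146 lim0.52
30 -40 g e0.000 F0.121 T0.283 circle e0.000 F0.077 T0.161 lim0.37
30 -20 g e0.000 F0.094 T0.283 circle e0.000 F0.061 T0.161 lim0.56
30 0 g e0.000 F0.061 T0.283 circle e0.000 F0.048 T0.161 lim0.72
30 20 g e0.000 F0.023 T0.283 circle e0.000 F0.022 T0.161 lim0.61
30 40 g e0.000 F0.000 T0.283 circle e0.000 F0.000 T0.161 lim0.42
```

```bash
python3 - <<'E'
from ik import *
import numpy as np
from plant import ctrl
q=ctrl.get_state()["qpos"]
t,Rt,a,e,w=fk(q,prm,True)
for nm in("side2","top2"):
    p=cloud(load(nm)).reshape(-1,3); p=p[np.isfinite(p[:,0])]
    ax=(w-e);L=np.linalg.norm(ax);ax/=L; s=(p-e)@ax; r=np.linalg.norm(p-e-s[:,None]*ax,axis=1)
    for k in np.arange(0,.65,.05):
        m=(s>k)&(s<k+.05)&(r<.12)&(p[:,2]>.3)&~(boxd(p)<.012); print(nm,k.round(2),m.sum(),np.percentile(r[m],[2,50,98]).round(3) if m.sum()>5 else '')
for nm,q_ in(("now",q),):
    k=np.linspace(0,1,60)[:,None];P=e+k*(w-e);b=boxd(P);print("closest at s",L*np.argmin(b)/59,b.min())
E
```

```text
side2 0.0 298 [0.066 0.09  0.12 ]
side2 0.05 1561 [0.051 0.062 0.114]
side2 0.1 1348 [0.051 0.059 0.07 ]
side2 0.15 1293 [0.052 0.057 0.069]
side2 0.2 1232 [0.052 0.056 0.068]
side2 0.25 1173 [0.05  0.056 0.066]
side2 0.3 1089 [0.048 0.054 0.063]
side2 0.35 970 [0.045 0.052 0.059]
side2 0.4 851 [0.041 0.046 0.054]
side2 0.45 817 [0.039 0.057 0.066]
side2 0.5 1123 [0.051 0.061 0.113]
side2 0.55 1107 [0.055 0.063 0.109]
side2 0.6 71 [0.052 0.057 0.062]
top2 0.0 352 [0.091 0.111 0.12 ]
top2 0.05 2569 [0.053 0.067 0.107]
top2 0.1 5812 [0.055 0.063 0.071]
top2 0.15 4831 [0.054 0.061 0.07 ]
top2 0.2 3939 [0.053 0.059 0.068]
top2 0.25 3186 [0.051 0.058 0.067]
top2 0.3 2502 [0.049 0.055 0.064]
top2 0.35 1889 [0.047 0.052 0.06 ]
top2 0.4 1450 [0.043 0.047 0.055]
top2 0.45 1894 [0.04  0.054 0.065]
top2 0.5 2060 [0.012 0.057 0.111]
top2 0.55 1474 [0.032 0.057 0.106]
top2 0.6 21 [0.056 0.058 0.061]
closest at s 0.3107868548996171 0.08404791976909883
```

```bash
python3 - <<'E'
from ik import *
q0=np.array([-.52,.44,1.58,.37,1.62,-1.37])
phs=np.arange(-.4,5.9,.7); print(phs.round(1))
for H in (94,):
 for al in(0,15,30,45):
  for be in(-60,-40,-20,0):
    v=[];qq=q0;zs=[];em=0
    Rt=tool(-.4,-1,np.radians(al),np.radians(be))
    for ph in phs:
        qq,e=ik(pt(ph,85,H)+.019*Rt[:,1],Rt,qq); v.append(clr(qq)[0]);em=max(em,e); zs.append(fk(qq,prm,True)[4][2])
    print(H,al,be,"e%.3f"%em,(np.array(v)*1000).round(0).astype(int),"wrist z min %.2f"%min(zs), qq.round(2))
E
```

```text
[-0.4  0.3  1.   1.7  2.4  3.1  3.8  4.5  5.2  5.9]
94 0 -60 e0.000 [133 171 197 199 170 120  82  74  96 134] wrist z min 0.23 [-0.73  0.36  2.01  1.36  1.18 -2.01]
94 0 -40 e0.000 [114 148 169 165 132  84  54  55  79 115] wrist z min 0.28 [-0.68  0.38  1.85  0.97  1.23 -1.73]
94 0 -20 e0.000 [ 93 121 136 127  95  61  53  57  69  94] wrist z min 0.31 [-0.61  0.46  1.68  0.64  1.37 -1.52]
94 0 0 e0.000 [ 72  92 101  91  68  63  63  62  63  73] wrist z min 0.32 [-0.53  0.58  1.49  0.37  1.57 -1.39]
94 15 -60 e0.000 [139 176 200 202 176 129  91  82 104 140] wrist z min 0.21 [-0.75  0.43  1.96  1.36  1.31 -1.81]
94 15 -40 e0.000 [125 158 177 174 144  99  70  69  92 126] wrist z min 0.24 [-0.71  0.48  1.78  1.02  1.42 -1.62]
94 15 -20 e0.000 [105 133 148 141 110  74  59  62  78 105] wrist z min 0.27 [-0.64  0.58  1.59  0.73  1.59 -1.48]
94 15 0 e0.000 [ 78 102 114 104  78  61  60  58  60  79] wrist z min 0.28 [-0.56  0.69  1.4   0.48  1.79 -1.42]
94 30 -60 e0.000 [144 180 203 205 180 136  98  89 109 145] wrist z min 0.18 [-0.76  0.5   1.92  1.39  1.44 -1.63]
94 30 -40 e0.000 [132 164 183 180 152 109  80  78 100 133] wrist z min 0.21 [-0.73  0.58  1.73  1.09  1.59 -1.5 ]
94 30 -20 e0.000 [111 139 155 149 119  82  62  65  83 111] wrist z min 0.22 [-0.67  0.69  1.52  0.84  1.78 -1.42]
94 30 0 e0.000 [ 80 106 120 112  84  57  50  48  56  81] wrist z min 0.23 [-0.59  0.8   1.33  0.6   1.99 -1.41]
94 45 -60 e0.000 [146 182 205 206 183 142 104  93 113 147] wrist z min 0.15 [-0.77  0.56  1.89  1.45  1.56 -1.44]
94 45 -40 e0.000 [135 166 186 183 156 115  86  83 104 136] wrist z min 0.16 [-0.74  0.68  1.69  1.18  1.75 -1.37]
94 45 -20 e0.000 [113 142 158 152 124  87  64  65  84 113] wrist z min 0.17 [-0.68  0.79  1.47  0.96  1.96 -1.34]
94 45 0 e0.000 [ 80 108 122 115  86  55  40  39  53  81] wrist z min 0.17 [-0.6   0.91  1.27  0.74  2.17 -1.38]
```

```bash
cat >> ik.py <<'E'
mc=np.array([.478,.095,.22]);mh=np.array([.055,.05,.22])
def prof(s): return np.interp(s,[0,.08,.12,.3,.4,.47,.5,.573],[.11,.09,.068,.065,.056,.066,.07,.08])
def clr2(q):
    t,Rt,a,e,w=fk(q,prm,True); k=np.linspace(0,1,80)[:,None]; P=e+k*(w-e); s=k[:,0]*.573
    d1=np.minimum(boxd(P),boxd(P,mc,Rb,mh))-prof(s)
    k2=np.linspace(0,.7,40)[:,None]; Q=w+k2*(t-w); d2=np.minimum(boxd(Q),boxd(Q,mc,Rb,mh))-np.where(k2[:,0]<.45,.065,.058)
    return d1.min(),d2.min()
def toolv(y,jaw):  # tool with direction y, jaw axis closest to given
    y=y/np.linalg.norm(y); z=jaw-(jaw@y)*y; z/=np.linalg.norm(z); return np.c_[np.cross(y,z),y,z]
def lean(th,ps): # dir the tool leans: back of tool = n*cos th + sin th*(cos ps * -ey + sin ps * -ex)
    return -(np.cos(th)*n+np.sin(th)*(-np.cos(ps)*ey-np.sin(ps)*ex))
E
python3 - <<'E'
from ik import *
from plant import ctrl
q0=np.array([-.52,.44,1.58,.37,1.62,-1.37])
print(clr2(ctrl.get_state()["qpos"]))
phs=np.arange(-.4,8.4,.55)
phs=phs[phs<5.9]; print(phs.round(2))
for th in(50,60,70):
  for ps in(40,60,80,100,120):
    y=lean(np.radians(th),np.radians(ps)); jaw=np.cross(y,n); jaw/=np.linalg.norm(jaw)
    Rc=R.from_quat(ctrl.get_state()["tcp_rot"]).as_matrix()
    if jaw@Rc[:,2]<0: jaw=-jaw
    Rt=toolv(y,jaw);qq=q0;v=[];em=0
    for ph in phs:
        qq,e=ik(pt(ph,85,96)+.019*y,Rt,qq); v.append(clr2(qq));em=max(em,e)
    v=np.array(v)*1000; print(th,ps,"e%.3f"%em,v[:,0].round(0).astype(int),"tool",v[:,1].min().round(0),qq.round(2))
E
```

```text
(np.float64(0.01958378396476436), np.float64(0.1467868056087438))
[-0.4   0.15  0.7   1.25  1.8   2.35  2.9   3.45  4.    4.55  5.1   5.65]
50 40 e0.000 [ 58  82 100 107 100  80  51  23   7  10  24  47] tool 102.0 [-0.68  0.72  1.57  1.07  1.82 -0.44]
50 60 e0.000 [ 67  93 113 122 118 100  65  37  18  16  32  56] tool 92.0 [-0.7   0.58  1.73  1.14  1.58 -0.23]
50 80 e0.379 [47 71 90 96 84 60 29  5 -3  4 17 37] tool 28.0 [-0.64  0.39  1.77  1.07  1.3  -2.84]
50 100 e0.088 [ 52  79 101 107 101  68  24 -10 -21 -10  15  41] tool 16.0 [-0.65  0.3   1.96  1.13  1.03 -2.84]
50 120 e0.000 [ 25  56  76  80  61  22 -24 -60 -66 -51 -24  10] tool -43.0 [-0.58  0.21  2.    0.97  0.77 -2.43]
60 40 e0.000 [ 61  84 106 114 107  87  58  29  13  14  29  51] tool 101.0 [-0.7   0.76  1.59  1.2   1.88 -0.46]
60 60 e0.000 [ 75 101 122 132 129 111  80  48  27  24  39  63] tool 90.0 [-0.72  0.6   1.77  1.29  1.61 -0.3 ]
60 80 e0.466 [ 54  80 101 106  94  70  35   6  -3   7  21  43] tool 14.0 [-0.66  0.36  1.82  1.21  1.28 -2.84]
60 100 e0.204 [ 52  80  99 107 102  80  43   8 -10  -9  12  40] tool 26.0 [-0.64  0.24  2.    1.26  0.97 -2.84]
60 120 e0.000 [ 29  62  86  93  74  40  -3 -43 -52 -45 -22  13] tool -28.0 [-0.57  0.17  2.1   1.24  0.64 -2.67]
70 40 e0.000 [ 55  78 105 117 111  91  62  32  15  16  30  47] tool 98.0 [-0.7   0.79  1.62  1.34  1.95 -0.47]
70 60 e0.000 [ 79 106 127 138 135 120  91  58  34  28  42  67] tool 87.0 [-0.73  0.63  1.82  1.44  1.66 -0.36]
70 80 e0.551 [ 62  89 113 116 108  84  46  11  -2   8  27  50] tool 3.0 [-0.67  0.32  1.87  1.34  1.26 -2.84]
70 100 e0.324 [ 49  77  98 109 107  85  46   6 -16 -17   4  35] tool 11.0 [-0.64  0.18  2.04  1.38  0.92 -2.84]
70 120 e0.109 [ 25  57  84 101  86  51  21 -15 -24 -20 -12  12] tool 0.0 [-0.56  0.12  2.15  1.48  0.56 -2.84]
```

```bash
python3 - <<'E'
from ik import *
from plant import ctrl
st=ctrl.get_state(); q0=st["qpos"]
ph=-.4; X=np.sin(ph)*ex+np.cos(ph)*ey; Y=np.cross(n,X)
for al in(0,15,30,45):
  for be in(0,10,20,30):
    a,b=np.radians([al,be]); 
    back=R.from_rotvec(-b*X).apply(n) ; s=np.sign((back-n)@(-ex)); 
    if s<0: back=R.from_rotvec(b*X).apply(n)
    back=np.cos(a)*back-np.sin(a)*X; y=-back; Rt=toolv(y,-Y); qq=q0;v=[];em=0
    for f in np.radians([0,30,60,90]):
        g=pt(ph,85,36)+.06*(np.cos(f)*X+np.sin(f)*n); qq,e=ik(g+.012*y,Rt,qq); em=max(em,e);v.append(clr2(qq)[0]*1000)
    print(al,be,"e%.3f"%em,np.round(v),qq.round(2))
E
```

```text
0 0 e0.000 [-22.  -6.   7.  11.] [-0.53  0.58  1.48  0.36  1.59 -1.39]
0 10 e0.000 [-6.  8. 19. 24.] [-0.58  0.55  1.54  0.51  1.55 -1.45]
0 20 e0.000 [13. 23. 32. 37.] [-0.63  0.53  1.6   0.66  1.52 -1.51]
0 30 e0.000 [32. 39. 46. 50.] [-0.67  0.52  1.67  0.82  1.5  -1.58]
15 0 e0.000 [-21.  -7.   3.   5.] [-0.54  0.72  1.34  0.41  1.84 -1.39]
15 10 e0.000 [-4.  8. 17. 20.] [-0.59  0.69  1.4   0.54  1.81 -1.4 ]
15 20 e0.000 [13. 23. 31. 34.] [-0.63  0.68  1.46  0.68  1.77 -1.42]
15 30 e0.000 [30. 37. 44. 47.] [-0.67  0.67  1.52  0.82  1.76 -1.44]
30 0 e0.000 [-26. -15.  -7.  -7.] [-0.54  0.86  1.22  0.45  2.09 -1.38]
30 10 e0.000 [-9.  0.  8.  8.] [-0.58  0.84  1.27  0.58  2.05 -1.35]
30 20 e0.000 [ 6. 15. 21. 21.] [-0.62  0.82  1.33  0.7   2.02 -1.33]
30 30 e0.000 [21. 28. 34. 31.] [-0.65  0.81  1.39  0.83  2.   -1.3 ]
45 0 e0.000 [-33. -25. -28. -38.] [-0.53  0.99  1.12  0.52  2.32 -1.35]
45 10 e0.000 [-19. -11. -15. -24.] [-0.56  0.97  1.16  0.63  2.28 -1.29]
45 20 e0.000 [ -6.   1.  -4. -12.] [-0.59  0.96  1.21  0.74  2.26 -1.24]
45 30 e0.000 [ 6. 11.  5. -2.] [-0.62  0.95  1.26  0.85  2.24 -1.18]
```

The planned vertical-to-face approach would have put the forearm into the bar (about -22 mm). Leaning the tool about 22° sideways for the fold, and about 60° for cranking, keeps it clear.

```bash
cat > fold.py <<'E'
from ik import *
ph=-.4; X=np.sin(ph)*ex+np.cos(ph)*ey; Y=np.cross(n,X)
def foldpose(f,al,be,off=.012,r=.06):
    a,b,f=np.radians([al,be,f]); back=R.from_rotvec(b*X).apply(n)
    if (back-n)@(-ex)<0: back=R.from_rotvec(-b*X).apply(n)
    back=np.cos(a)*back-np.sin(a)*X; y=-back
    J0=-np.cross(X,n) ; g=pt(ph,85,36)+r*(np.cos(f)*X+np.sin(f)*n)
    jaw=np.cross(-np.sin(a)*n-np.cos(a)*X, y) # perp to y and the rotated grip dir
    gd=np.cos(a)*X+np.sin(a)*n; jaw=np.cross(gd,y); jaw*=np.sign(jaw@(-Y))
    return g+off*y,toolv(y,jaw)
def show(st,p,Rt,tag=""):
    w,s=delta(st,p,Rt); print(tag,"rot",w.round(3).tolist(),"sh",s.round(4).tolist())
E
python3 - <<'E'
from fold import *
from plant import ctrl
st=ctrl.get_state(); q0=st["qpos"]
p,Rt=foldpose(0,0,22); pa=p-.07*Rt[:,1]
show(st,pa,Rt,"pre"); 
for pp in(pa,p):
    q,e=ik(pp,Rt,q0); print(q.round(2),e,clr2(q))
E
```

```text
pre rot [0.385, 0.002, -0.0] sh [-0.0002, 0.0109, -0.0225]
[-0.67  0.37  1.77  0.68  1.53 -1.55] 1.771959571158933e-10 (np.float64(0.05332818506343945), np.float64(0.17620913327701487))
[-0.6   0.4   1.83  0.72  1.43 -1.56] 6.911821037144169e-15 (np.float64(0.0171519850520781), np.float64(0.1471555059211126))
```

jog_arm(deltas=[[[0.08,0,0],[0,0,-0.005],0.6],[[0.16,0,0],[0,0.003,-0.01],0.6],[[0.24,0,0],[0,0.006,-0.015],0.6],[[0.32,0,0],[0,0.009,-0.02],0.6],[[0.385,0.002,0],[0,0.011,-0.0225],0.6],[[0.385,0.002,0],[0,0.011,-0.0225],0.6],[[0.385,0.002,0],[0,0.011,-0.0225],0.6]], force=25)

```text
time: 5.05
eef_pos: [0.5823, -0.1369, 0.1578]
tcp_rot: [-0.313, 0.38, -0.191, 0.849]
contact_force: [0.1, -0.0, 1.4]
opening: 0.601
```

```bash
python3 - <<'E'
from fold import *
from plant import ctrl
c=ctrl.read_camera("side"); im=c["pixels"]; cv2.imwrite("pics/s3.png",cv2.resize(im[130:290,120:320],None,fx=3,fy=3,interpolation=cv2.INTER_CUBIC))
st=ctrl.get_state(); print(st["opening"])
p,Rt=foldpose(0,0,22); show(st,p,Rt)
E
```

```text
0.6033691597469752
 rot [0.0, 0.002, 0.003] sh [-0.001, 0.072, -0.0013]
```

View pics/s3.png

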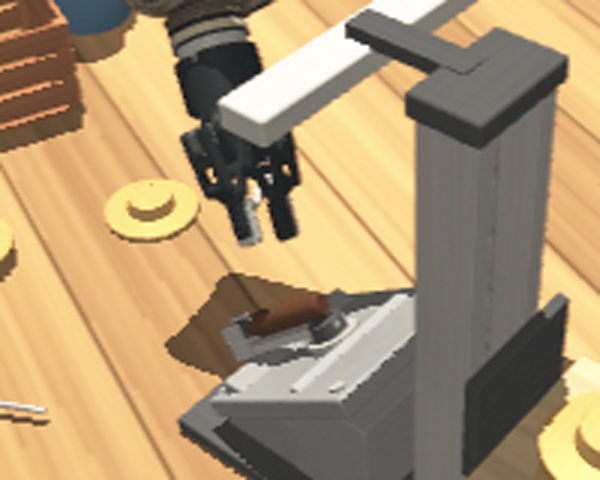

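The fingers (about (265,215)) are centred over the grip (about (290,315)), with the bar behind them. I'll descend and close.

jog_arm(deltas=[[[0,0.002,0.003],[0,0.015,0],0.6],[[0,0.002,0.003],[-0.001,0.03,-0.001],0.6],[[0,0.002,0.003],[-0.001,0.042,-0.001],0.6],[[0,0.002,0.003],[-0.001,0.052,-0.001],0.6],[[0,0.002,0.003],[-0.001,0.06,-0.001],0.6],[[0,0.002,0.003],[-0.001,0.066,-0.001],0.6],[[0,0.002,0.003],[-0.001,0.07,-0.001],0.6],[[0,0.002,0.003],[-0.001,0.072,-0.001],0.6]])

```text
time: 5.77
eef_pos: [0.5876, -0.0832, 0.1088]
tcp_rot: [-0.313, 0.381, -0.19, 0.849]
contact_force: [0.9, 0.7, 0.3]
opening: 0.604
```

jog_arm(deltas=[[[0,0,0],[0,0,0],0.45],[[0,0,0],[0,0,0],0.3],[[0,0,0],[0,0,0],0.15],[[0,0,0],[0,0,0],0.1],[[0,0,0],[0,0,0],0.1],[[0,0,0],[0,0,0],0.1]], force=25)

```text
time: 6.27
eef_pos: [0.5866, -0.084, 0.1082]
tcp_rot: [-0.314, 0.382, -0.189, 0.849]
contact_force: [-4.4, -3.1, -1.7]
opening: 0.28
```

```bash
python3 - <<'E'
from fold import *
from plant import ctrl
c=ctrl.read_camera("side"); im=c["pixels"]; cv2.imwrite("pics/s4.png",cv2.resize(im[130:290,120:320],None,fx=3,fy=3,interpolation=cv2.INTER_CUBIC))
st=ctrl.get_state(); print(st["opening"],st["contact_force"],clr2(st["qpos"]))
p,Rt=foldpose(0,0,22); show(st,p,Rt,"0")
p0,R0=st["eef_pos"],R.from_quat(st["tcp_rot"]).as_matrix()
# relative arc from measured pose
pa,Ra=foldpose(0,0,22)
for f,al in((3,1.5),(6,3),(10,5),(15,7.5),(20,10),(25,12),(30,15),(35,17),(40,20),(45,22),(50,24),(55,25),(60,26)):
    pb,Rb_=foldpose(f,al,22)
    show(st,p0+pb-pa,R0@Ra.T@Rb_,f"{f}")
E
```

```text
0.2770412213640556 [-4.14869081 -3.01295911 -0.99168834] (np.float64(0.016735753009150048), np.float64(0.15038968387511142))
0 rot [0.004, 0.0, -0.001] sh [0.0, -0.0005, 0.0011]
3 rot [-0.0, 0.01, 0.026] sh [-0.0002, -0.0029, 0.0012]
6 rot [-0.001, 0.02, 0.052] sh [-0.0003, -0.0058, 0.0023]
10 rot [-0.001, 0.033, 0.087] sh [-0.0001, -0.0097, 0.0039]
15 rot [-0.003, 0.049, 0.131] sh [0.0005, -0.0145, 0.0058]
20 rot [-0.006, 0.065, 0.174] sh [0.0015, -0.0192, 0.0076]
25 rot [-0.008, 0.078, 0.209] sh [0.0031, -0.0238, 0.0094]
30 rot [-0.013, 0.097, 0.262] sh [0.0049, -0.0283, 0.0111]
35 rot [-0.016, 0.109, 0.296] sh [0.0073, -0.0325, 0.0128]
40 rot [-0.022, 0.127, 0.349] sh [0.0099, -0.0365, 0.0143]
45 rot [-0.027, 0.139, 0.383] sh [0.0131, -0.0403, 0.0157]
50 rot [-0.032, 0.151, 0.418] sh [0.0165, -0.0437, 0.0171]
55 rot [-0.035, 0.157, 0.435] sh [0.0205, -0.0468, 0.0182]
60 rot [-0.037, 0.162, 0.453] sh [0.0247, -0.0495, 0.0193]
```

View pics/s4.png

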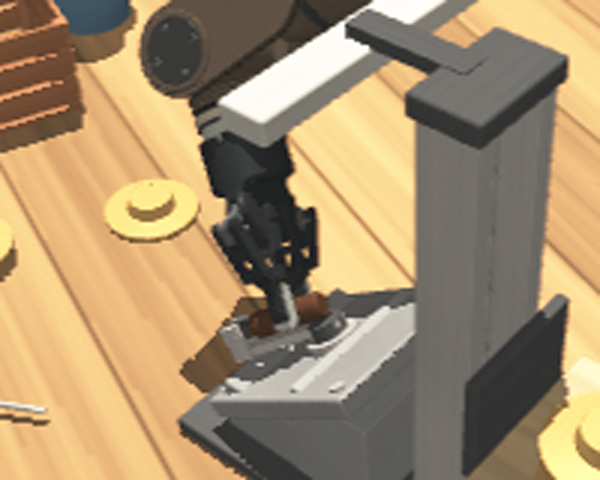

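Held: the opening of 0.277 is 23.6 mm, matching the 24 mm sleeve. Now I'll swing the grip up along the arc.

jog_arm(deltas=[[[0,0.01,0.026],[0,-0.003,0.001],0.1],[[0,0.02,0.052],[0,-0.006,0.002],0.1],[[-0.001,0.033,0.087],[0,-0.0097,0.0039],0.1],[[-0.003,0.049,0.131],[0.0005,-0.0145,0.0058],0.1],[[-0.006,0.065,0.174],[0.0015,-0.0192,0.0076],0.1],[[-0.008,0.078,0.209],[0.0031,-0.0238,0.0094],0.1],[[-0.013,0.097,0.262],[0.0049,-0.0283,0.0111],0.1],[[-0.016,0.109,0.296],[0.0073,-0.0325,0.0128],0.1]])

```text
time: 6.98
eef_pos: [0.5977, -0.1044, 0.1326]
tcp_rot: [-0.247, 0.473, -0.073, 0.842]
contact_force: [-1.7, 8.2, -1.4]
opening: 0.275
```

```bash
python3 - <<'E'
from fold import *
from plant import ctrl
c=ctrl.read_camera("side"); im=c["pixels"]; cv2.imwrite("pics/s5.png",cv2.resize(im[130:290,120:320],None,fx=3,fy=3,interpolation=cv2.INTER_CUBIC))
st=ctrl.get_state(); print(st["opening"],st["contact_force"],clr2(st["qpos"]))
p0,R0=st["eef_pos"],R.from_quat(st["tcp_rot"]).as_matrix()
pa,Ra=foldpose(35,17,22); show(st,pa,Ra,"model")
for f,al in((40,20),(45,22),(50,24),(55,25),(60,26),(65,27),(70,28)):
    pb,Rb_=foldpose(f,al,22)
    show(st,p0+pb-pa,R0@Ra.T@Rb_,f"{f}")
E
```

```text
0.2683705645944662 [-2.62589023  7.67555483  0.62121401] (np.float64(0.025668860104806013), np.float64(0.18581857890814868))
model rot [0.001, -0.005, -0.011] sh [0.0005, -0.0022, 0.0006]
40 rot [-0.006, 0.019, 0.052] sh [0.0011, -0.0046, 0.0017]
45 rot [-0.011, 0.031, 0.087] sh [0.0027, -0.0091, 0.0033]
50 rot [-0.016, 0.043, 0.121] sh [0.0049, -0.0135, 0.0049]
55 rot [-0.019, 0.049, 0.138] sh [0.0076, -0.0176, 0.0064]
60 rot [-0.022, 0.055, 0.156] sh [0.0106, -0.0214, 0.0078]
65 rot [-0.024, 0.061, 0.173] sh [0.014, -0.025, 0.0092]
70 rot [-0.027, 0.067, 0.19] sh [0.0178, -0.0283, 0.0103]
```

View pics/s5.png

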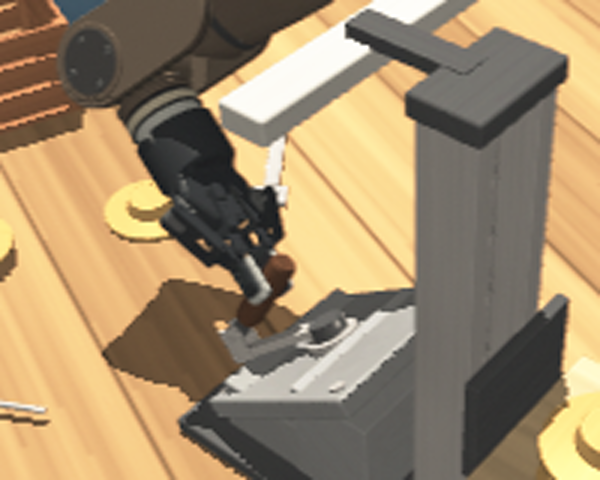

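The grip (about (265,285)) is held and coming up off the arm, and the forces are small. Continuing.

jog_arm(deltas=[[[-0.006,0.019,0.052],[0.0011,-0.0046,0.0017],0.1],[[-0.011,0.031,0.087],[0.0027,-0.0091,0.0033],0.1],[[-0.016,0.043,0.121],[0.0049,-0.0135,0.0049],0.1],[[-0.019,0.049,0.138],[0.0076,-0.0176,0.0064],0.1],[[-0.022,0.055,0.156],[0.0106,-0.0214,0.0078],0.1],[[-0.024,0.061,0.173],[0.014,-0.025,0.0092],0.1],[[-0.027,0.067,0.19],[0.0178,-0.0283,0.0103],0.1],[[-0.027,0.067,0.19],[0.0178,-0.0283,0.0103],0.1]])

```text
time: 7.7
eef_pos: [0.6187, -0.1289, 0.1394]
tcp_rot: [-0.206, 0.527, 0.012, 0.825]
contact_force: [-3.3, 11.9, 7.7]
opening: 0.268
```

```bash
python3 - <<'E'
from fold import *
from plant import ctrl
c=ctrl.read_camera("side"); im=c["pixels"]; cv2.imwrite("pics/s6.png",cv2.resize(im[130:290,120:320],None,fx=3,fy=3,interpolation=cv2.INTER_CUBIC))
st=ctrl.get_state(); print(st["opening"],st["contact_force"],st["wrist_torque"],clr2(st["qpos"]))
p0,R0=st["eef_pos"],R.from_quat(st["tcp_rot"]).as_matrix()
pa,Ra=foldpose(70,28,22); show(st,pa,Ra,"model")
for f,al in((75,28),(80,28),(85,28),(90,28),(93,28)):
    pb,Rb_=foldpose(f,al,22)
    show(st,p0+pb-pa,R0@Ra.T@Rb_,f"{f}")
E
```

```text
0.2688296961604875 [-3.15703209 12.31727304  6.60729007] [0.75914269 1.73008319 0.29175039] (np.float64(0.02454500536176636), np.float64(0.21949691474307154))
model rot [0.002, -0.009, -0.025] sh [0.0028, -0.0049, -0.0005]
75 rot [0.0, 0.0, -0.0] sh [0.0035, -0.0037, 0.0013]
80 rot [0.0, 0.0, -0.0] sh [0.0072, -0.0071, 0.0024]
85 rot [0.0, 0.0, -0.0] sh [0.0113, -0.0102, 0.0034]
90 rot [0.0, 0.0, -0.0] sh [0.0157, -0.013, 0.0044]
93 rot [0.0, 0.0, -0.0] sh [0.0184, -0.0145, 0.0048]
```

View pics/s6.png

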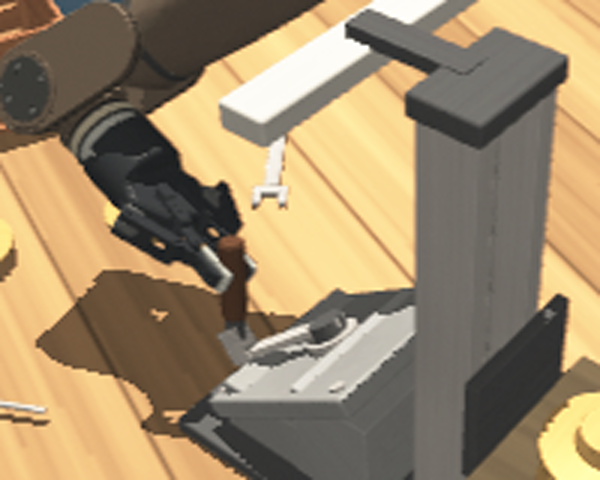

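The grip now stands up by about 70° and is still held. I'll push on to the stop.

jog_arm(deltas=[[[0,0,0],[0.0035,-0.0037,0.0013],0.1],[[0,0,0],[0.0072,-0.0071,0.0024],0.1],[[0,0,0],[0.0113,-0.0102,0.0034],0.1],[[0,0,0],[0.0157,-0.013,0.0044],0.1],[[0,0,0],[0.0184,-0.0145,0.0048],0.1],[[0,0,0],[0.0184,-0.0145,0.0048],0.1]])

```text
time: 8.25
eef_pos: [0.6325, -0.1405, 0.1343]
tcp_rot: [-0.204, 0.53, 0.021, 0.823]
contact_force: [-6.2, 12.4, 13.6]
opening: 0.273
```

```bash
python3 - <<'E'
from fold import *
from plant import ctrl
for nm in("side","top"):
    c=ctrl.read_camera(nm); np.savez(nm+"7",**c); im=c["pixels"]
    if nm=="side": a=im[130:290,120:320]
    else: b=im[60:220,220:420]
cv2.imwrite("pics/s7.png",cv2.resize(np.hstack([a,b]),None,fx=2,fy=2,interpolation=cv2.INTER_CUBIC))
st=ctrl.get_state(); print(st["time"],st["opening"],st["contact_force"],st["wrist_torque"],clr2(st["qpos"]))
pa,Ra=foldpose(93,28,22); show(st,pa,Ra,"model")
E
```

```text
8.35 0.2644605011637173 [-5.77667499 13.0827838  11.48271446] [1.2452193  2.4969673  1.18357715] (np.float64(0.023769930223713043), np.float64(0.23489712216022274))
model rot [0.008, -0.013, -0.042] sh [0.0082, -0.0073, -0.0017]
```

View pics/s7.png

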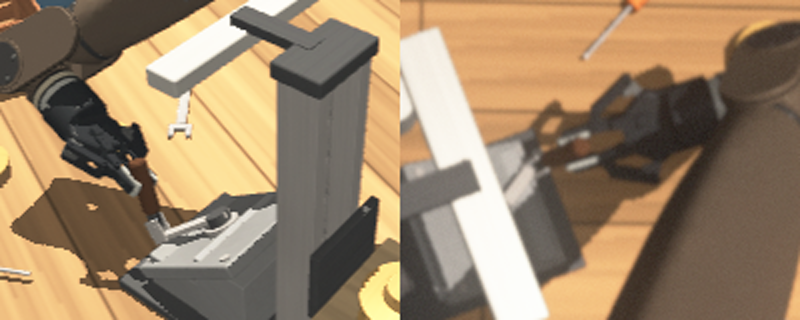

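```bash
cat > gripaxis.py <<'E'
from fold import *
def axis(S,T):
    # plane through camera and image line, per view; intersect -> 3D direction
    N=[];C=[]
    for c in(S,T):
        W=cloud(c); h=cv2.cvtColor(c["pixels"],cv2.COLOR_BGR2HSV)
        m=(W[...,0]>.45)&(W[...,0]<.75)&(W[...,1]<.05)&(W[...,1]>-.3)&(W[...,2]>.08)&(W[...,2]<.32)&((h[...,0]<15)|(h[...,0]>172))&(h[...,1]>95)&(h[...,2]<140)
        f=(W@n-d); m&=(f>.04)&(f<.16)
        k,l,st,ce=cv2.connectedComponentsWithStats(m.astype(np.uint8),connectivity=8); m=l==1+np.argmax(st[1:,4])
        v,u=np.nonzero(m); r=cv2.fitLine(np.float32(np.c_[u,v]),cv2.DIST_L2,0,.01,.01).ravel()
        o,a=ray(c,r[2:]-20*r[:2]);_,b=ray(c,r[2:]+20*r[:2]); nn=np.cross(a,b); N.append(nn/np.linalg.norm(nn)); C.append(o)
        P=W[m]; print("px",m.sum(),r.round(2),"med",np.median(P,0).round(4)," h range",(np.percentile(P@n-d,[3,97])*1000).round(0))
    g=np.cross(N[0],N[1]); g/=np.linalg.norm(g); g*=np.sign(g@n)
    A=np.array([N[0],N[1],n]); p=np.linalg.solve(A,[N[0]@C[0],N[1]@C[1],d+.036])
    hub=pt(0,0,36); v=np.array([(p-hub)@ex,(p-hub)@ey])
    print("dir . ex,ey,n",(g@ex).round(3),(g@ey).round(3),(g@n).round(3),"hinge pt rel hub mm",(v*1000).round(1),"r",np.linalg.norm(v).round(4),"phi",np.arctan2(-v[0],-v[1]).round(3))
E
python3 - <<'E'
from gripaxis import *
axis(load("side7"),load("top7"))
E
```

```text
px 221 [  0.3    0.95 191.94 222.62] med [ 0.6346 -0.1356  0.1428]  h range [ 57. 125.]
px 159 [  0.95  -0.31 303.68 135.64] med [ 0.6291 -0.1444  0.162 ]  h range [ 66. 127.]
dir . ex,ey,n -0.153 0.14 0.978 hinge pt rel hub mm [ 42.3 -71.5] r 0.0831 phi -0.535
```

The grip is nearly out (about 80°). I'll release, back off and look before the final push.

jog_arm(deltas=[[[0,0,0],[0,0,0],0.5],[[0,0,0],[0,0,0],0.7],[[0,0,0],[0,0,0],0.7],[[0,0,0],[0,-0.015,0],0.7],[[0,0,0],[0,-0.035,0],0.7],[[0,0,0],[0,-0.06,0],0.7],[[0,0,0],[0,-0.08,0],0.7],[[0,0,0],[0,-0.1,0],0.7]])

```text
time: 9.02
eef_pos: [0.6579, -0.2339, 0.1662]
tcp_rot: [-0.204, 0.53, 0.019, 0.823]
contact_force: [0.5, -0.4, -0.6]
opening: 0.701
```

```bash
python3 - <<'E'
from gripaxis import *
from plant import ctrl
for nm in("side","top"):
    c=ctrl.read_camera(nm); np.savez(nm+"8",**c); im=c["pixels"]
    if nm=="side": a=im[130:290,120:320]
    else: b=im[60:220,220:420]
cv2.imwrite("pics/s8.png",cv2.resize(np.hstack([a,b]),None,fx=2,fy=2,interpolation=cv2.INTER_CUBIC))
axis(load("side8"),load("top8"))
st=ctrl.get_state(); print(st["time"],st["opening"],st["contact_force"],clr2(st["qpos"]))
E
```

```text
px 248 [  0.32   0.95 192.25 222.75] med [ 0.6345 -0.1362  0.1437]  h range [ 56. 124.]
px 168 [  0.94  -0.35 303.33 135.93] med [ 0.6286 -0.1437  0.1596]  h range [ 67. 127.]
dir . ex,ey,n -0.126 0.153 0.98 hinge pt rel hub mm [ 40.3 -71.8] r 0.0823 phi -0.512
9.1167 0.7010017760626608 [-0.21121188 -0.8749169   0.1999748 ] (np.float64(0.03386328762816734), np.float64(0.29121190024606547))
```

View pics/s8.png

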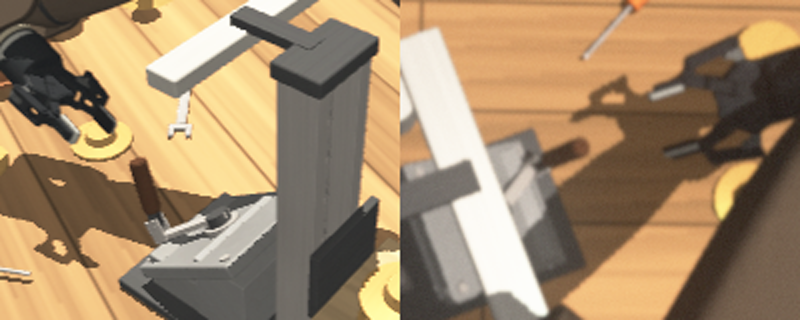

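```bash
cat > crank.py <<'E'
from gripaxis import *
yl=lean(np.radians(60),np.radians(60)); J=np.cross(yl,n); J/=np.linalg.norm(J)
Rc=rot(-.4,-1); J*=np.sign(J@Rc[:,2]); RT=toolv(yl,J)
E
python3 - <<'E'
from crank import *
from plant import ctrl
from scipy.spatial.transform import Slerp
st=ctrl.get_state(); q0=st["qpos"]; R0=R.from_quat(st["tcp_rot"])
phi=-.48
g=pt(phi,85,90); print("jaw in face",(J@ex).round(3),(J@ey).round(3),"arm dir",-np.sin(phi),-np.cos(phi))
for sg in(1,-1):
    Rt=np.c_[sg*RT[:,0],RT[:,1],sg*RT[:,2]]
    for back in(.12,0):
        p=g+.019*yl-back*yl; show(st,p,Rt,f"{sg} {back}"); q,e=ik(p,Rt,q0); print("  ",p.round(3),q.round(2),round(e,3),clr2(q),"wrist",fk(q,prm,True)[4].round(3))
E
```

```text
jaw in face 0.5 -0.866 arm dir 0.4617791755414829 -0.8869949227792842
1 0.12 rot [0.753, 1.05, 0.215] sh [-0.0108, 0.0193, -0.0636]
   [ 0.594 -0.239  0.148] [-0.92  0.61  1.73  1.15  1.75 -0.32] 0.0 (np.float64(0.13779488159755005), np.float64(0.28739979698508855)) wrist [ 0.478 -0.455  0.188]
1 0 rot [0.753, 1.05, 0.215] sh [0.0111, 0.1075, 0.0148]
   [ 0.65  -0.134  0.128] [-0.74  0.61  1.78  1.28  1.62 -0.32] 0.0 (np.float64(0.06953843516714016), np.float64(0.21591875473291322)) wrist [ 0.534 -0.351  0.169]
-1 0.12 rot [0.243, -1.928, -0.851] sh [-0.0108, 0.0193, -0.0636]
   [ 0.594 -0.239  0.148] [-0.83  0.6   1.47  1.18  1.78 -2.84] 0.661 (np.float64(0.12273814396788281), np.float64(0.2689144658621017)) wrist [ 0.572 -0.481  0.31 ]
-1 0 rot [0.243, -1.928, -0.851] sh [0.0111, 0.1075, 0.0148]
   [ 0.65  -0.134  0.128] [-0.66  0.56  1.56  1.21  1.61 -2.84] 0.648 (np.float64(0.05219841674114027), np.float64(0.1958480210526053)) wrist [ 0.625 -0.359  0.302]
```

```bash
python3 - <<'E'
from crank import *
from plant import ctrl
st=ctrl.get_state(); q0=st["qpos"]
g=pt(-.48,85,100); p=g+.019*yl-.09*yl; show(st,p,RT); 
R0=R.from_quat(st["tcp_rot"]); w,s=delta(st,p,RT)
for k in np.linspace(0,1,6):
    pp=st["eef_pos"]+R0.as_matrix()@(s*k); Rm=(R0*R.from_rotvec(w*k)).as_matrix(); q,e=ik(pp,Rm,q0); print(k.round(1),q.round(2),round(e,4),np.round(clr2(q),3),fk(q,prm,True)[4].round(3))
# heights of things nearby on the table
W=cloud(load("top0")); 
for u,v in((395,160),(404,88),(400,215),(475,110),(490,110),(505,180)): print(u,v,W[v,u].round(3))
E
```

```text
rot [0.753, 1.05, 0.215] sh [-0.0106, 0.0333, -0.0412]
0.0 [-0.69  0.92  1.1   0.72  2.16 -1.28] 0.0 [0.03 0.3 ] [ 0.719 -0.464  0.246]
0.2 [-0.73  0.88  1.21  0.84  2.11 -1.06] 0.0 [0.048 0.3  ] [ 0.679 -0.472  0.223]
0.4 [-0.77  0.83  1.34  0.95  2.04 -0.85] 0.0 [0.067 0.298] [ 0.633 -0.474  0.204]
0.6 [-0.81  0.76  1.47  1.04  1.95 -0.66] 0.0 [0.087 0.293] [ 0.586 -0.468  0.193]
0.8 [-0.84  0.69  1.6   1.12  1.85 -0.48] 0.0 [0.108 0.285] [ 0.538 -0.455  0.188]
1.0 [-0.88  0.6   1.74  1.18  1.73 -0.3 ] 0.0 [0.123 0.276] [ 0.494 -0.435  0.191]
395 160 [ 0.597 -0.411  0.026]
404 88 [ 0.793 -0.44   0.025]
400 215 [ 0.451 -0.43   0.008]
475 110 [ 0.739 -0.64   0.017]
490 110 [ 0.722 -0.64   0.077]
505 180 [ 0.549 -0.727  0.003]
```

jog_arm(deltas=[[[0.075,0.105,0.021],[0,0.002,-0.004],0.8],[[0.15,0.21,0.043],[-0.002,0.004,-0.008],0.8],[[0.226,0.315,0.064],[-0.003,0.007,-0.012],0.8],[[0.301,0.42,0.086],[-0.004,0.01,-0.016],0.8],[[0.376,0.525,0.107],[-0.005,0.014,-0.02],0.8],[[0.452,0.63,0.129],[-0.006,0.018,-0.024],0.8],[[0.527,0.735,0.15],[-0.007,0.022,-0.028],0.8],[[0.602,0.84,0.172],[-0.008,0.026,-0.032],0.8],[[0.678,0.945,0.193],[-0.009,0.03,-0.036],0.8],[[0.753,1.05,0.215],[-0.0106,0.0333,-0.0412],0.8]])

```text
time: 9.95
eef_pos: [0.6093, -0.2175, 0.1501]
tcp_rot: [0.157, 0.842, -0.182, 0.484]
contact_force: [-0.4, -0.5, 0.1]
opening: 0.801
```

jog_arm(deltas=[[[0,0,0],[0,0,0],0.8]])

```text
time: 10.03
eef_pos: [0.6071, -0.216, 0.1492]
tcp_rot: [0.159, 0.843, -0.181, 0.481]
contact_force: [1.0, -0.3, 0.7]
opening: 0.804
```

```bash
python3 - <<'E'
from crank import *
from plant import ctrl
for nm in("side","top"):
    c=ctrl.read_camera(nm); np.savez(nm+"9",**c); im=c["pixels"]
    if nm=="side": a=im[130:290,120:320]
    else: b=im[60:220,220:420]
cv2.imwrite("pics/s9.png",cv2.resize(np.hstack([a,b]),None,fx=2,fy=2,interpolation=cv2.INTER_CUBIC))
axis(load("side9"),load("top9"))
st=ctrl.get_state(); print(st["time"],st["eef_pos"],st["contact_force"],clr2(st["qpos"]))
for phi in(-.4,-.48,-.55):
    g=pt(phi,85,100); show(st,g+.019*yl-.09*yl,RT,f"pre {phi}"); show(st,g+.019*yl,RT,"grasp")
E
```

```text
px 257 [  0.3    0.95 192.3  222.45] med [ 0.634  -0.1369  0.1443]  h range [ 57. 125.]
px 186 [  0.93  -0.37 303.08 135.89] med [ 0.6286 -0.1431  0.1577]  h range [ 65. 127.]
dir . ex,ey,n -0.118 0.196 0.974 hinge pt rel hub mm [ 40.  -73.2] r 0.0835 phi -0.5
10.1333 [ 0.60886371 -0.21706655  0.14999586] [ 0.31154121 -0.00043797  0.05508897] (np.float64(0.12189282233443093), np.float64(0.27975842950230745))
pre -0.4 rot [0.03, 0.043, 0.007] sh [0.0019, -0.0063, -0.0003]
grasp rot [0.03, 0.043, 0.007] sh [0.0013, 0.0836, 0.0025]
pre -0.48 rot [0.03, 0.043, 0.007] sh [-0.0015, -0.0005, 0.0006]
grasp rot [0.03, 0.043, 0.007] sh [-0.0021, 0.0894, 0.0033]
pre -0.55 rot [0.03, 0.043, 0.007] sh [-0.0045, 0.0046, 0.001]
grasp rot [0.03, 0.043, 0.007] sh [-0.0051, 0.0946, 0.0037]
```

View pics/s9.png

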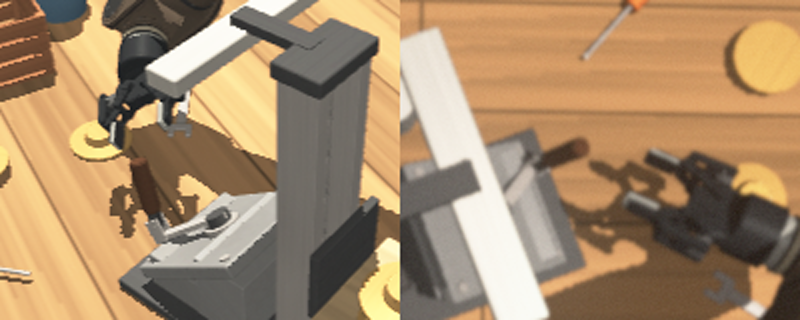

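The grip at (140,185) in the side half still stands about 13° short of square, and the jaws are lined up across it. I'll go in with the jaws straddling it, push outward to the stop, then close.

jog_arm(deltas=[[[0.03,0.043,0.007],[-0.002,0.015,-0.003],1],[[0.03,0.043,0.007],[-0.002,0.035,-0.004],1],[[0.03,0.043,0.007],[-0.002,0.055,-0.004],1],[[0.03,0.043,0.007],[-0.002,0.072,-0.004],1],[[0.03,0.043,0.007],[-0.002,0.082,-0.004],1],[[0.03,0.043,0.007],[-0.002,0.088,-0.004],1],[[0.03,0.043,0.007],[-0.002,0.09,-0.004],1],[[0.03,0.043,0.007],[-0.002,0.09,-0.004],1]])

```text
time: 10.8
eef_pos: [0.6468, -0.1357, 0.1398]
tcp_rot: [0.171, 0.848, -0.189, 0.465]
contact_force: [-0.1, -1.2, -0.5]
opening: 0.998
```

```bash
python3 - <<'E'
from crank import *
from plant import ctrl
for nm in("side","top"):
    c=ctrl.read_camera(nm); np.savez(nm+"10",**c); im=c["pixels"]
    if nm=="side": a=im[150:270,140:300]
    else: b=im[80:200,230:390]
cv2.imwrite("pics/s10.png",cv2.resize(np.hstack([a,b]),None,fx=2.5,fy=2.5,interpolation=cv2.INTER_CUBIC))
st=ctrl.get_state(); print(st["time"],st["eef_pos"],st["contact_force"],clr2(st["qpos"]))
for phi in(-.48,-.52):
    g=pt(phi,85,100); show(st,g+.019*yl,RT,"grasp")
E
```

```text
10.9 [ 0.64655388 -0.13652595  0.14001242] [ 0.35727285 -0.91702345 -0.42304588] (np.float64(0.07211157877582293), np.float64(0.21945078860045208))
grasp rot [-0.001, 0.0, 0.0] sh [-0.0001, 0.0003, 0.007]
grasp rot [-0.001, 0.0, 0.0] sh [-0.0018, 0.0032, 0.007]
```

View pics/s10.png

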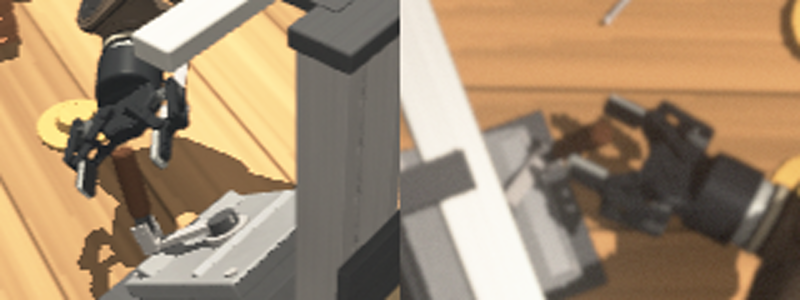

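jog_arm(deltas=[[[0,0,0],[-0.001,0.001,0.004],0.85],[[0,0,0],[-0.001,0.001,0.008],0.7],[[0,0,0],[-0.001,0.001,0.011],0.5],[[0,0,0],[-0.001,0.001,0.013],0.35],[[0,0,0],[-0.001,0.001,0.013],0.1],[[0,0,0],[-0.001,0.001,0.013],0.1],[[0,0,0],[-0.001,0.001,0.013],0.1],[[0,0,0],[-0.001,0.001,0.013],0.1]], force=30)

```text
time: 11.57
eef_pos: [0.6545, -0.1401, 0.1374]
tcp_rot: [0.169, 0.849, -0.183, 0.466]
contact_force: [-11.4, 2.9, 11.7]
opening: 0.271
```

```bash
python3 - <<'E'
from crank import *
from plant import ctrl
for nm in("side","top"):
    c=ctrl.read_camera(nm); np.savez(nm+"11",**c); im=c["pixels"]
    if nm=="side": a=im[150:270,140:300]
    else: b=im[80:200,230:390]
cv2.imwrite("pics/s11.png",cv2.resize(np.hstack([a,b]),None,fx=2.5,fy=2.5,interpolation=cv2.INTER_CUBIC))
st=ctrl.get_state(); R0=R.from_quat(st["tcp_rot"]).as_matrix(); print(st["time"],st["opening"],st["contact_force"],"toolF",(R0.T@st["contact_force"]).round(1),clr2(st["qpos"]))
g=st["eef_pos"]-.019*R0[:,1]; v=g-pt(0,0,36); print("grasp pt rel hub ex ey n",(v@ex).round(4),(v@ey).round(4),(v@n).round(4),"r",np.hypot(v@ex,v@ey),"phi",np.arctan2(-v@ex,-v@ey))
axis(load("side11"),load("top11"))
E
```

```text
11.6667 0.26601506258436114 [-11.83711358   4.35717486  11.12485407] toolF [ -3.   -3.3 -16.2] (np.float64(0.07017899574655419), np.float64(0.22581791620308522))
grasp pt rel hub ex ey n 0.0418 -0.0763 0.0654 r 0.08700215186956949 phi -0.5007772668255713
px 204 [  0.52   0.85 187.24 224.45] med [ 0.6462 -0.1426  0.1323]  h range [ 57. 128.]
px 81 [9.8000e-01 2.0000e-01 3.1310e+02 1.2765e+02] med [ 0.6469 -0.1654  0.1633]  h range [108. 130.]
dir . ex,ey,n -0.451 -0.848 0.277 hinge pt rel hub mm [174.7 173. ] r 0.2459 phi -2.351
```

View pics/s11.png

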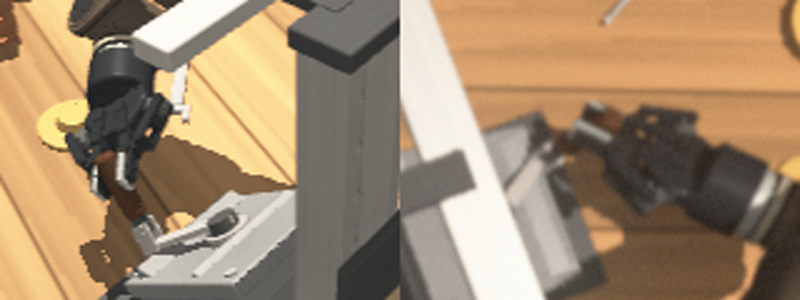

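The grip is against its stop: a 16 N reaction, grasp point 87 mm from the axis, opening 23 mm. Next I'll work out the circle.

```bash
cat > rows.py <<'E'
from crank import *
from plant import ctrl
import sys
def rows(targets,rad=85.5,h=None):
    st=ctrl.get_state(); R0=R.from_quat(st["tcp_rot"]).as_matrix()
    g=st["eef_pos"]-.019*R0[:,1]; v=g-pt(0,0,36); phi=np.arctan2(-v@ex,-v@ey); 
    print("t",round(st["time"],2),"phi",round(phi,3),"r",np.hypot(v@ex,v@ey).round(4),"h",(v@n).round(4),"F",(R0.T@st["contact_force"]).round(1),"op",round(st["opening"],3),"clr",np.round(clr2(st["qpos"]),3))
    hh=((v@n)*1000+36) if h is None else h
    w=R.from_matrix(R0.T@RT).as_rotvec(); print("rotfix",w.round(3))
    out=[];q=st["qpos"];cl=[];qs=[]
    for p in targets:
        P=pt(p,rad,hh)+.019*RT[:,1]; s=R0.T@(P-st["eef_pos"]); out.append(s.round(3).tolist())
        q,e=ik(P,RT,q); cl.append(clr2(q)[0].round(3)); qs.append(q)
    print(out); print("clr",min(cl),"maxdq/row",np.abs(np.diff(qs,axis=0)).max(0).round(3))
if __name__=="__main__": rows(np.arange(*map(float,sys.argv[1:4])),h=100)
E
python3 rows.py -0.3 2.01 0.25
```

```text
t 11.67 phi -0.501 r 0.087 h 0.0654 F [ -3.   -3.3 -16.2] op 0.266 clr [0.07  0.226]
rotfix [ 0.013  0.001 -0.002]
[[0.01, -0.014, -0.004], [0.02, -0.031, -0.011], [0.028, -0.046, -0.023], [0.035, -0.058, -0.039], [0.04, -0.067, -0.059], [0.043, -0.07, -0.079], [0.042, -0.07, -0.101], [0.039, -0.064, -0.121], [0.034, -0.055, -0.139], [0.026, -0.041, -0.154]]
clr 0.08 maxdq/row [0.033 0.055 0.049 0.025 0.017 0.021]
```

jog_arm(deltas=[[[0,0,0],[0.01,-0.014,-0.004],0.1],[[0,0,0],[0.02,-0.031,-0.011],0.1],[[0,0,0],[0.028,-0.046,-0.023],0.1],[[0,0,0],[0.035,-0.058,-0.039],0.1],[[0,0,0],[0.04,-0.067,-0.059],0.1]], force=40)

```text
time: 12.08
eef_pos: [0.5613, -0.1673, 0.1435]
tcp_rot: [0.171, 0.848, -0.184, 0.468]
contact_force: [9.4, 9.3, 2.7]
opening: 0.27
```

```bash
python3 - <<'E'
from crank import *
from plant import ctrl
for nm in("side","top"):
    c=ctrl.read_camera(nm); np.savez(nm+"12",**c); im=c["pixels"]
    if nm=="side": a=im[150:270,140:300]
    else: b=im[80:200,210:370]
cv2.imwrite("pics/s12.png",cv2.resize(np.hstack([a,b]),None,fx=2.5,fy=2.5,interpolation=cv2.INTER_CUBIC))
E
python3 rows.py 0.95 3.25 0.25
```

```text
t 12.18 phi 0.718 r 0.0853 h 0.0655 F [-2.4  1.2 -1.9] op 0.266 clr [0.123 0.219]
rotfix [ 0.013  0.003 -0.005]
[[0.004, -0.003, -0.019], [0.003, -0.002, -0.04], [0.0, 0.003, -0.061], [-0.005, 0.013, -0.079], [-0.013, 0.026, -0.094], [-0.022, 0.042, -0.105], [-0.032, 0.06, -0.111], [-0.042, 0.078, -0.111], [-0.053, 0.096, -0.107], [-0.062, 0.113, -0.097]]
clr 0.062 maxdq/row [0.042 0.055 0.049 0.031 0.026 0.026]
```

View pics/s12.png

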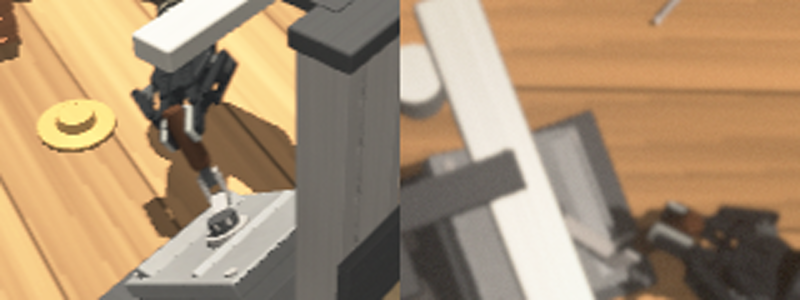

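The crank follows, with the grip held at about (190,140) in the side half and low forces. Continuing.

jog_arm(deltas=[[[0,0,0],[0.004,-0.003,-0.019],0.1],[[0,0,0],[0.003,-0.002,-0.04],0.1],[[0,0,0],[0,0.003,-0.061],0.1],[[0,0,0],[-0.005,0.013,-0.079],0.1],[[0,0,0],[-0.013,0.026,-0.094],0.1],[[0,0,0],[-0.022,0.042,-0.105],0.1],[[0,0,0],[-0.032,0.06,-0.111],0.1],[[0,0,0],[-0.042,0.078,-0.111],0.1]])

```text
time: 12.85
eef_pos: [0.5367, -0.0521, 0.2247]
tcp_rot: [0.171, 0.847, -0.185, 0.468]
contact_force: [0.4, -7.4, -1.2]
opening: 0.269
```

```bash
python3 rows.py 2.75 4.3 0.2; python3 - <<'E'
from plant import ctrl; import cv2,numpy as np
a=ctrl.read_camera("side")["pixels"][60:260,140:380]; cv2.imwrite("pics/s13.png",cv2.resize(a,None,fx=2.5,fy=2.5))
E
```

```text
t 12.85 phi 2.699 r 0.0841 h 0.0653 F [-0.  -6.1  4.4] op 0.269 clr [0.091 0.108]
rotfix [ 0.007  0.005 -0.006]
[[-0.001, 0.005, -0.001], [-0.009, 0.019, 0.003], [-0.017, 0.032, 0.011], [-0.024, 0.044, 0.021], [-0.029, 0.054, 0.034], [-0.033, 0.062, 0.048], [-0.036, 0.066, 0.064], [-0.037, 0.068, 0.081]]
clr 0.025 maxdq/row [0.033 0.043 0.039 0.024 0.021 0.015]
```

View pics/s13.png

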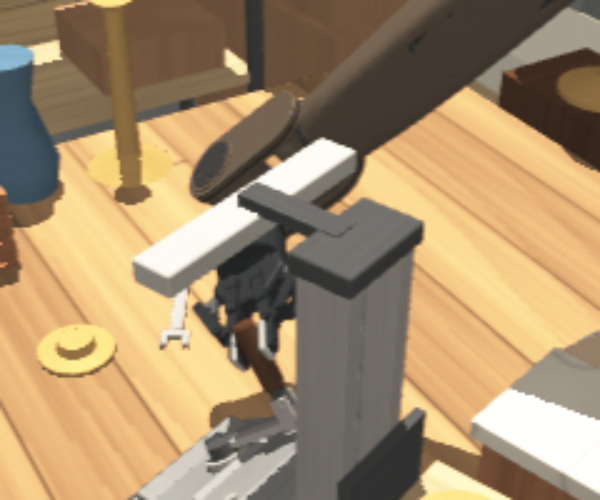

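jog_arm(deltas=[[[0,0,0],[-0.005,0.012,0.001],0.1],[[0,0,0],[-0.013,0.025,0.007],0.1],[[0,0,0],[-0.02,0.038,0.016],0.1],[[0,0,0],[-0.026,0.049,0.027],0.1],[[0,0,0],[-0.031,0.058,0.041],0.1],[[0,0,0],[-0.035,0.064,0.056],0.1]])

```text
time: 13.4
eef_pos: [0.6277, -0.0273, 0.2176]
tcp_rot: [0.171, 0.846, -0.187, 0.469]
contact_force: [-7.7, -13.6, 0.1]
opening: 0.263
```

```bash
python3 rows.py 4.15 6.2 0.2; python3 - <<'E'
from plant import ctrl; import cv2,numpy as np
a=ctrl.read_camera("side")["pixels"][60:260,140:380]; b=ctrl.read_camera("top")["pixels"][60:260,150:390]; cv2.imwrite("pics/s14.png",cv2.resize(np.hstack([a,b]),None,fx=1.66,fy=1.66))
E
```

```text
t 13.4 phi -2.408 r 0.0861 h 0.0653 F [  2.2 -15.5   0.8] op 0.263 clr [0.03  0.114]
rotfix [ 0.003  0.009 -0.003]
[[-0.0, 0.004, 0.023], [0.0, 0.003, 0.04], [0.003, -0.001, 0.057], [0.007, -0.008, 0.072], [0.012, -0.017, 0.085], [0.018, -0.028, 0.096], [0.026, -0.041, 0.105], [0.034, -0.055, 0.11], [0.042, -0.07, 0.111], [0.051, -0.085, 0.11], [0.059, -0.099, 0.105]]
clr 0.023 maxdq/row [0.026 0.042 0.038 0.02  0.014 0.015]
```

View pics/s14.png

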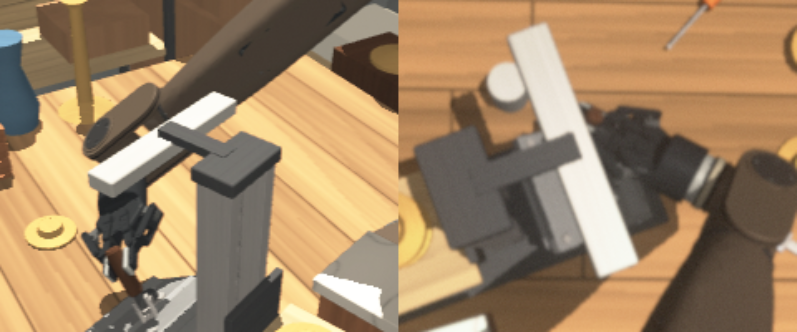

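jog_arm(deltas=[[[0,0,0],[0,0.004,0.021],0.1],[[0,0,0],[0,0.003,0.04],0.1],[[0,0,0],[0.003,-0.001,0.057],0.1],[[0,0,0],[0.007,-0.008,0.072],0.1],[[0,0,0],[0.012,-0.017,0.085],0.1],[[0,0,0],[0.018,-0.028,0.096],0.1],[[0,0,0],[0.026,-0.041,0.105],0.1],[[0,0,0],[0.034,-0.055,0.11],0.1],[[0,0,0],[0.042,-0.07,0.111],0.1],[[0,0,0],[0.051,-0.085,0.11],0.1]])

```text
time: 14.33
eef_pos: [0.6435, -0.1492, 0.1344]
tcp_rot: [0.172, 0.846, -0.185, 0.47]
contact_force: [-1.0, 5.4, 9.6]
opening: 0.265
```

```bash
cat > meas.py <<'E'
from h import *
def top_of(W,b):
    q=W.reshape(-1,3); s=q[(q[:,0]>b[0])&(q[:,0]<b[1])&(q[:,1]>b[2])&(q[:,1]<b[3])&(q[:,2]>b[4])&(q[:,2]<b[5])]
    z=np.histogram(s[:,2],np.arange(b[4],b[5],.002));k=np.argmax(z[0]);s=s[abs(s[:,2]-z[1][k]-.001)<.005]
    return s
def levels(cams):
    for nm,c in cams.items():
        W=cloud(c)
        m=top_of(W,(.2,.4,.03,.24,.165,.2)); p=top_of(W,(.35,.56,.11,.32,.125,.20))
        print(nm,"marble",len(m),np.median(m[:,2]).round(4),"plat",len(p),np.median(p[:,2]).round(4),"diff mm",(1000*(np.median(m[:,2])-np.median(p[:,2]))).round(2), "means",(1000*(m[:,2].mean()-p[:,2].mean())).round(2))
E
python3 rows.py 6.15 8.0 0.25; python3 - <<'E'
from meas import *
from plant import ctrl
levels({"side0":load("side0"),"top0":load("top0")})
c={k:ctrl.read_camera(k) for k in("side","top")}; levels(c)
a=c["side"]["pixels"][60:260,140:380]; b=c["top"]["pixels"][60:260,150:390]; cv2.imwrite("pics/s15.png",cv2.resize(np.hstack([a,b]),None,fx=1.66,fy=1.66))
E
```

```text
t 14.33 phi -0.332 r 0.0863 h 0.0655 F [-7.1  2.8 -8. ] op 0.265 clr [0.079 0.23 ]
rotfix [ 0.006  0.01  -0.008]
[[0.009, -0.013, -0.006], [0.018, -0.029, -0.016], [0.026, -0.043, -0.031], [0.031, -0.052, -0.05], [0.034, -0.058, -0.07], [0.034, -0.059, -0.091], [0.032, -0.055, -0.112], [0.028, -0.047, -0.131]]
clr 0.089 maxdq/row [0.032 0.055 0.049 0.025 0.017 0.018]
side0 marble 2964 0.1819 plat 3224 0.1385 diff mm 43.37 means 43.38
top0 marble 5347 0.1829 plat 3332 0.1395 diff mm 43.44 means 43.36
side marble 2964 0.1819 plat 3299 0.1687 diff mm 13.18 means 13.2
top marble 5322 0.1829 plat 3666 0.1699 diff mm 12.98 means 12.95
```

View pics/s15.png

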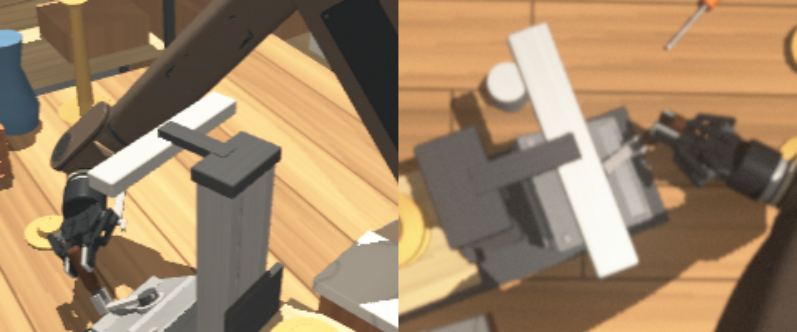

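Lift so far is 30.3 mm over one turn, as predicted, with about 13.1 mm (2.75 rad) left.

jog_arm(deltas=[[[0,0,0],[0.009,-0.013,-0.006],0.1],[[0,0,0],[0.018,-0.029,-0.016],0.1],[[0,0,0],[0.026,-0.043,-0.031],0.1],[[0,0,0],[0.031,-0.052,-0.05],0.1],[[0,0,0],[0.034,-0.058,-0.07],0.1],[[0,0,0],[0.034,-0.059,-0.091],0.1],[[0,0,0],[0.032,-0.055,-0.112],0.1],[[0,0,0],[0.028,-0.047,-0.131],0.1],[[0,0,0],[0.028,-0.047,-0.131],0.1]])

```text
time: 15.18
eef_pos: [0.5128, -0.1252, 0.1833]
tcp_rot: [0.175, 0.844, -0.188, 0.471]
contact_force: [13.6, 5.1, -1.1]
opening: 0.269
```

```bash
python3 - <<'E'
from meas import *
from plant import ctrl
levels({k:ctrl.read_camera(k) for k in("side","top")})
E
python3 rows.py 8.1 8.9 0.1
```

```text
side marble 3280 0.1817 plat 3383 0.1781 diff mm 3.61 means 3.43
top marble 5861 0.1827 plat 3902 0.1791 diff mm 3.63 means 3.37
t 15.28 phi 1.601 r 0.0851 h 0.0654 F [-5.9 10.4  7.4] op 0.267 clr [0.132 0.171]
rotfix [-0.     0.012 -0.011]
[[-0.004, 0.01, -0.015], [-0.007, 0.016, -0.02], [-0.011, 0.022, -0.026], [-0.014, 0.028, -0.03], [-0.018, 0.035, -0.034], [-0.022, 0.042, -0.037], [-0.026, 0.049, -0.039], [-0.03, 0.056, -0.04], [-0.034, 0.064, -0.04]]
clr 0.098 maxdq/row [0.017 0.019 0.012 0.012 0.01  0.01 ]
```

```bash
cat >> meas.py <<'E'
def levels(cams,out=True):
    a=np.array([.957,.29]) ; 
    for nm,c in cams.items():
        W=cloud(c).reshape(-1,3); th=np.radians(16.9); A=np.array([[np.cos(th),np.sin(th)],[-np.sin(th),np.cos(th)]])
        L=(W[:,:2]-[.280,.1368])@A.T; m=W[(abs(L)<.06).all(1)&(W[:,2]>.165)&(W[:,2]<.2)]
        th=np.radians(21.3); B=np.array([[np.cos(th),np.sin(th)],[-np.sin(th),np.cos(th)]])
        K=(W[:,:2]-[.46,.205])@B.T; s=~(abs(L)<.09).all(1)&(abs(K)<.075).all(1)&(W[:,2]>.125)&(W[:,2]<.195); p=W[s]
        z=np.histogram(p[:,2],np.arange(.125,.195,.002)); z0=z[1][np.argmax(z[0])]+.001; p=p[abs(p[:,2]-z0)<.005]
        z1=np.median(m[:,2]); m=m[abs(m[:,2]-z1)<.005]; 
        print(nm,"marble",len(m),m[:,2].mean().round(4),"plat",len(p),p[:,2].mean().round(4),"diff mm",(1000*(m[:,2].mean()-p[:,2].mean())).round(2),"med",(1000*(np.median(m[:,2])-np.median(p[:,2]))).round(2))
E
python3 - <<'E'
from meas import *
from plant import ctrl
levels({"side0":load("side0"),"top0":load("top0")})
levels({k:ctrl.read_camera(k) for k in("side","top")})
E
```

```text
side0 marble 1761 0.182 plat 1857 0.1386 diff mm 43.33 med 43.36
top0 marble 3279 0.183 plat 2429 0.1396 diff mm 43.43 med 43.51
side marble 1754 0.182 plat 1897 0.1782 diff mm 3.8 med 3.83
top marble 3280 0.183 plat 2815 0.1792 diff mm 3.8 med 3.87
```

jog_arm(deltas=[[[0,0,0],[-0.004,0.01,-0.015],0.1],[[0,0,0],[-0.007,0.016,-0.02],0.1],[[0,0,0],[-0.011,0.022,-0.026],0.1],[[0,0,0],[-0.014,0.028,-0.03],0.1],[[0,0,0],[-0.018,0.035,-0.034],0.1],[[0,0,0],[-0.022,0.042,-0.037],0.1],[[0,0,0],[-0.025,0.046,-0.0385],0.1],[[0,0,0],[-0.025,0.046,-0.0385],0.1]])

```text
time: 16.05
eef_pos: [0.5205, -0.072, 0.216]
tcp_rot: [0.176, 0.844, -0.189, 0.471]
contact_force: [6.3, -2.5, 0.2]
opening: 0.265
```

```bash
python3 - <<'E'
from meas import *
from plant import ctrl
for i in range(2): levels({k:ctrl.read_camera(k) for k in("side","top")})
E
python3 rows.py 8.6 8.8 0.05
```

```text
side marble 1762 0.182 plat 1932 0.182 diff mm -0.0 med 0.15
top marble 3275 0.183 plat 2791 0.1827 diff mm 0.31 med 0.34
side marble 1755 0.182 plat 1948 0.182 diff mm 0.02 med 0.18
top marble 3275 0.183 plat 2779 0.1827 diff mm 0.32 med 0.28
t 16.25 phi 2.373 r 0.0844 h 0.0654 F [-3.8  0.8  3.9] op 0.268 clr [0.11  0.121]
rotfix [-0.003  0.013 -0.013]
[[0.004, -0.004, 0.0], [0.002, -0.0, -0.001], [-0.0, 0.004, -0.002], [-0.002, 0.007, -0.003], [-0.004, 0.011, -0.003]]
clr 0.104 maxdq/row [0.008 0.005 0.001 0.006 0.005 0.005]
```

Level within about 0.2 mm. Before letting go I'll press the grip radially outward to make sure it is at its stop.

```bash
python3 - <<'E'
from rows import *
st=ctrl.get_state(); R0=R.from_quat(st["tcp_rot"]).as_matrix(); phi=2.373
o=-np.sin(phi)*ex-np.cos(phi)*ey; t=-np.cos(phi)*ex+np.sin(phi)*ey
print("outward",(R0.T@o).round(3),"tangent cw",(R0.T@t).round(3),"n",(R0.T@n).round(3), R0.T@st["contact_force"])
E
```

```text
outward [ 0.106 -0.215 -0.971] tangent cw [-0.477  0.845 -0.239] n [-0.872 -0.489  0.013] [-3.79467177  0.78613336  3.89540353]
```

jog_arm(deltas=[[[0,0,0],[0,-0.001,-0.004],0.1],[[0,0,0],[0.001,-0.002,-0.008],0.1],[[0,0,0],[0.001,-0.002,-0.008],0.1],[[0,0,0],[0.001,-0.002,-0.008],0.1]])

```text
time: 16.58
eef_pos: [0.5182, -0.0741, 0.2153]
tcp_rot: [0.181, 0.841, -0.2, 0.469]
contact_force: [23.4, -4.7, -16.6]
opening: 0.266
```

```bash
python3 rows.py 8.656 8.7 0.1; python3 - <<'E'
from meas import *
from plant import ctrl
levels({k:ctrl.read_camera(k) for k in("side","top")})
E
```

```text
t 16.58 phi 2.342 r 0.086 h 0.0654 F [ 2.2 10.2 27.1] op 0.266 clr [0.113 0.122]
rotfix [-0.029  0.013 -0.01 ]
[[0.0, 0.003, -0.001]]
side marble 1755 0.1821 plat 1960 0.1819 diff mm 0.19 med 0.34
top marble 3265 0.183 plat 2790 0.1825 diff mm 0.45 med 0.44Traceback (most recent call last):
  File "rows.py", line 15, in <module>
    if __name__=="__main__": rows(np.arange(*map(float,sys.argv[1:4])),h=100)
                             ~~~~^^^^^^^^^^^^^^^^^^^^^^^^^^^^^^^^^^^^^^^^^^^^
  File "rows.py", line 14, in rows
    print(out); print("clr",min(cl),"maxdq/row",np.abs(np.diff(qs,axis=0)).max(0).round(3))
                                                ~~~~~~~~~~~~~~~~~~~~~~~~~~~~~~^^^
    return umr_maximum(a, axis, None, out, keepdims, initial, where)
ValueError: zero-size array to reduction operation maximum which has no identity
```

jog_arm(deltas=[[[0,0,0],[-0.001,0.002,0],0.1],[[0,0,0],[-0.002,0.004,0],0.1],[[0,0,0],[-0.003,0.006,0],0.1],[[0,0,0],[-0.003,0.006,0],0.1]])

```text
time: 17.02
eef_pos: [0.5225, -0.0696, 0.217]
tcp_rot: [0.181, 0.842, -0.199, 0.468]
contact_force: [-1.8, -4.0, 1.7]
opening: 0.261
```

```bash
python3 rows.py 8.656 8.8 0.1; python3 - <<'E'
from meas import *
from plant import ctrl
for i in range(3):levels({k:ctrl.read_camera(k) for k in("side","top")})
E
```

```text
t 17.02 phi 2.414 r 0.0844 h 0.0653 F [-1.1 -4.6 -0.1] op 0.261 clr [0.109 0.118]
rotfix [-0.027  0.012 -0.011]
[[0.003, -0.003, -0.001], [-0.001, 0.005, -0.003]]
clr 0.106 maxdq/row [0.016 0.007 0.    0.012 0.008 0.01 ]
side marble 1759 0.182 plat 1915 0.1821 diff mm -0.01 med 0.09
top marble 3273 0.183 plat 2786 0.1828 diff mm 0.12 med 0.11
side marble 1750 0.182 plat 1923 0.1821 diff mm -0.12 med 0.01
top marble 3272 0.183 plat 2789 0.1828 diff mm 0.14 med 0.15
side marble 1755 0.182 plat 1925 0.1822 diff mm -0.13 med -0.02
top marble 3280 0.183 plat 2786 0.1829 diff mm 0.12 med 0.11
```

jog_arm(deltas=[[[0,0,0],[0,0,0],0.5],[[0,0,0],[0,0,0],0.8],[[0,0,0],[0,0,0],0.8],[[0,0,0],[0,-0.01,0],0.8],[[0,0,0],[0,-0.03,0],0.8],[[0,0,0],[0,-0.055,0],0.8],[[0,0,0],[0,-0.08,0],0.8],[[0,0,0],[0,-0.105,0],0.8],[[0,0,0],[0,-0.12,0],0.8],[[0,0,0],[0,-0.12,0],0.8]])

```text
time: 18.15
eef_pos: [0.4631, -0.1753, 0.2377]
tcp_rot: [0.182, 0.84, -0.201, 0.469]
contact_force: [-0.3, -0.0, 0.2]
opening: 0.801
```

```bash
python3 - <<'E'
from meas import *
from gripaxis import *
from ik import *
from plant import ctrl
c={k:ctrl.read_camera(k) for k in("side","top")}; levels(c); np.savez("side20",**c["side"]);np.savez("top20",**c["top"])
st=ctrl.get_state(); print(st["time"],st["contact_force"],st["eef_pos"],clr2(st["qpos"]))
try: axis(c["side"],c["top"])
except Exception as e: print(e)
a=c["side"]["pixels"][60:300,120:380]; b=c["top"]["pixels"][40:280,150:410]; cv2.imwrite("pics/s20.png",cv2.resize(np.hstack([a,b]),None,fx=1.5,fy=1.5))
E
```

```text
side marble 1753 0.182 plat 1917 0.1821 diff mm -0.1 med -0.03
top marble 3269 0.183 plat 2786 0.1828 diff mm 0.14 med 0.19
18.25 [-0.34466073  0.50300914  0.09731055] [ 0.46339999 -0.17274799  0.23682719] (np.float64(0.177549178970404), np.float64(0.16770103463230002))
px 279 [  0.48   0.87 245.01 198.87] med [ 0.5135 -0.0741  0.2164]  h range [ 57. 127.]
px 55 [  0.45  -0.89 287.51 181.82] med [ 0.5147 -0.0955  0.245 ]  h range [124. 130.]
dir . ex,ey,n 0.287 0.36 0.888 hinge pt rel hub mm [-84.9  27.5] r 0.0892 phi 1.884
```

View pics/s20.png

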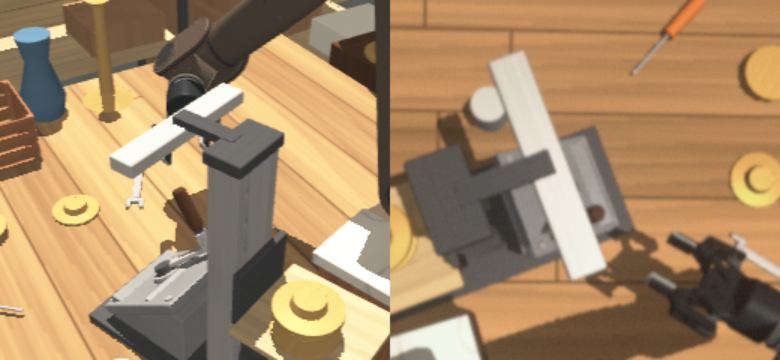

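```bash
python3 - <<'E'
from gripaxis import *
S=load("side20");T=load("top20")
ph=2.4; X=np.sin(ph)*ex+np.cos(ph)*ey
for f in(80,85,90):
    F=np.radians(f); P=[pt(ph,85,36)+r*(np.cos(F)*X+np.sin(F)*n) for r in(.018,.092)]
    for nm,c in(("S",S),("T",T)):
        q=proj(c,np.array(P)); v=q[1]-q[0]; print(f,nm,q.round(1).tolist(),"ang",np.degrees(np.arctan2(v[1],v[0])).round(1))
W=cloud(S); h=cv2.cvtColor(S["pixels"],cv2.COLOR_BGR2HSV); f=W@n-d
m=(W[...,0]>.45)&(W[...,0]<.6)&(W[...,1]<.05)&(W[...,1]>-.2)&(f>.05)&(f<.135)&(h[...,1]>95)&(h[...,2]<140)&((h[...,0]<15)|(h[...,0]>172))
v,u=np.nonzero(m); print(cv2.minAreaRect(np.float32(np.c_[u,v])),u.min(),u.max(),v.min(),v.max())
P=W[m]; hh=f[m]; hub=pt(0,0,36)
for a in range(60,130,12):
    k=(hh>a/1000)&(hh<=(a+12)/1000); q=P[k]-hub; print(a,k.sum(),(1000*np.array([(q@ex).mean(),(q@ey).mean()])).round(1) if k.sum() else '')
im=S["pixels"][170:240,215:285]; cv2.imwrite("pics/s21.png",cv2.resize(im,None,fx=8,fy=8,interpolation=cv2.INTER_CUBIC))
E
```

```text
80 S [[250.5, 211.8], [232.4, 188.9]] ang -128.3
80 T [[268.2, 189.0], [291.2, 174.7]] ang -32.0
85 S [[251.0, 211.5], [235.1, 187.2]] ang -123.2
85 T [[268.1, 189.6], [290.5, 177.6]] ang -28.1
90 S [[251.6, 211.2], [237.9, 185.6]] ang -118.1
90 T [[267.9, 190.1], [289.6, 180.7]] ang -23.5
((244.9904327392578, 198.7324981689453), (30.008068084716797, 9.497234344482422), 61.38954162597656) 235 255 185 213
60 44 [-51.9  70.2]
72 45 [-52.7  69.9]
84 45 [-52.1  69.4]
96 47 [-51.9  70.2]
108 44 [-51.2  69.9]
120 34 [-52.9  68.5]
```

View pics/s21.png

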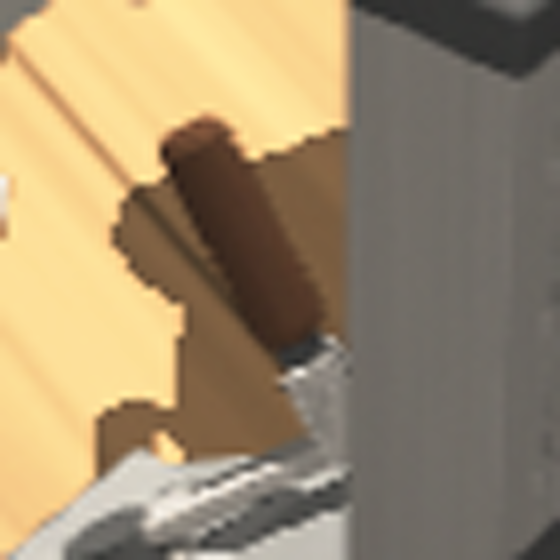

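The grip stands square to the face: its side-view line at 61.4° matches 61.9° predicted for fully out, and its axis stays put along its height. The platform is level and the arm is clear, so I'll hand it in.

```bash
python3 - <<'E'
from h import *
from plant import ctrl
# other things: compare table-level pictures with the first
a=load("top0")["pixels"].astype(int);b=load("top20")["pixels"].astype(int)
for nm,(u,v) in dict(screwdriver=(345,50),disc=(404,88),flange=(395,160),can=(214,112),bottle=(12,167),bowl=(75,302)).items():
    print(nm,np.abs(a-b)[v-12:v+12,max(u-12,0):u+12].mean().round(1))
print(ctrl.sign_off())
E
```

```text
screwdriver 20.1
disc 23.9
flange 23.0
can 26.4
bottle 24.1
bowl 18.6
the job is handed in; nothing more can be done
None
```

I folded the grip fully out to its stop, then cranked clockwise about 9 rad until the platform was level with the stand. I then let go and handed the job in at about 18 s of the 67 s allowed.

- **Level:** after release, the marble top minus the platform measured -0.1 mm in the side camera and +0.14 mm in the top camera. The last two pictures were taken with the gripper clear of the grip.
- **Grip:** it stands square to the sloping face. Its line in the side view is 61.4°, against 61.9° predicted for fully out, and its axis does not shift along its height. My two-view axis fit disagreed after release, because the bar hid most of the grip in the top view; I set that fit aside.
- **Crank order:** while folding, the crank appears to have shifted about 0.1 rad anticlockwise. While pressing the grip to its stop near the end, it slipped back 0.03 rad, which I cranked forward again.
- **Forces:** the wrist force in the readings I took stayed below about 30 N, and it read about zero once the arm was clear.
- **Other things on the bench:** by eye they stand where they were. The pixel comparison did not help: it changed by a near-uniform 19 to 26 grey levels at every object, which looks like a brightness change rather than movement.

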